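# Set up a dead-load bending test on board

## Task

Set up the dead-load bending test on the two-roller rig: first stand the catch block on the rig's base plate midway between the supports, long side along the rig, then lay the full-length board strip squarely across both rollers with equal overhang, and stand the loading saddle, noses down, on the strip midway between the supports and in line with it. Then put the largest of the three disc weights centred on the saddle and the middle-sized one centred on top of that. Leave the smallest weight, the jar and the caliper where they are, and let go of everything.

Things in the scene. Friction and masses are not known exactly. Their poses are not given: they have to be found in the camera images.
- rig: Bending rig, fixed: steel base plate 80 x 280 mm, 12 mm thick, with two aluminium supports, each topped by a 16 mm steel roller. Origin: centre of the plate's underside, midway between the supports; z up, y along the plate, x across. Supports at y = -100 and +100 mm, each 24 mm long in y, 70 mm wide in x; bare plate between. Roller axes along x, roller tops 60 mm above the origin. Its place varies.
- strip: Test piece: straight strip of stiff brown triple-wall board, 50 mm wide (x), 260 mm long (y), 15 mm thick (z), about 45 g, flat on the bench. The only full-length strip lying by itself (shorter offcuts lie at the far edge, spare strips in a grey tray). Origin: centre of the underside. Rigid; faces and ends alike.
- catch_block: Catch block: pale wooden block with a darker cork top layer 6 mm thick, 45 mm wide (x), 60 mm long (y), 36 mm high over all, about 90 g, standing cork up. Origin: centre of the underside. It goes with its long side along the rig.
- saddle: Loading saddle: aluminium plate 50 mm wide (x), 110 mm long (y), 10 mm thick, on two round 12 mm steel noses that run across its width at y = -40 and +40 mm; 20 mm high over all, about 160 g, standing on its noses; a fine cross marks the centre of its flat top. Origin: centre of its footprint, level with the nose bottoms (top face 20 mm above). Ends alike.
- weight_large: Largest of the three plain steel disc weights: 58 mm diameter, 26 mm high, about 500 g, flat top and bottom, a small darker circle in the middle of the top (as on the other two). Origin: centre of the underside, z up.
- weight_medium: Middle-sized steel disc weight: 44 mm diameter, 18 mm high, about 200 g, flat top and bottom. Origin: centre of the underside, z up.
- weight_small: Smallest steel disc weight, not used: 30 mm diameter, 18 mm high. Origin: centre of the underside.
- jar: Amber glass jar with a white lid, not used: 46 mm diameter, 65 mm high. Origin: centre of the underside.
- caliper: Digital caliper, not used: lies flat to the robot's right, about 230 mm long (x), up to 77 mm wide across its jaws, 12 mm high. Origin: middle of its beam, underside.
Things that resemble listed ones, but are neither listed nor needed, are in the scene too. Several things have the shape of the saddle; the one meant has the colours described above. Leave any pink or purple look-alike of the weight_medium alone.

How it is judged:
On the way, in this order (a step that is already met when the one before it is completed fails the run):
1. the catch block stands on the rig's base midway between the supports (x of catch_block in the frame of rig between -0.012 and 0.012 m and y of catch_block in the frame of rig between -0.015 and 0.015 m and z of catch_block in the frame of rig between 0.008 and 0.016 m and angle between the y axis of catch_block and the y axis of rig, either way round below 0.25 rad and angle between catch_block's own z axis and vertical below 0.08 rad and linear speed of catch_block below 0.02 m/s), for 0.2 s.
2. the board strip lies across both rollers, the catch block under it (all of step 1 and x of strip in the frame of rig between -0.012 and 0.012 m and y of strip in the frame of rig between -0.015 and 0.015 m and z of strip in the frame of rig between 0.056 and 0.064 m and angle between the y axis of strip and the y axis of rig, either way round below 0.12 rad and angle between strip's own z axis and vertical below 0.08 rad and linear speed of strip below 0.02 m/s), for 0.2 s.
3. the saddle stands on the strip midway between the supports (all of step 2 and y of saddle in the frame of rig between -0.012 and 0.012 m and x of saddle in the frame of strip between -0.012 and 0.012 m and z of saddle in the frame of strip between 0.011 and 0.019 m and angle between the y axis of saddle and the y axis of rig, either way round below 0.2 rad and angle between saddle's own z axis and vertical below 0.08 rad and linear speed of saddle below 0.02 m/s), for 0.2 s.
4. the large weight stands centred on the saddle (all of step 3 and horizontal distance between weight_large and saddle below 0.012 m and z of weight_large in the frame of saddle between 0.016 and 0.024 m and angle between weight_large's own z axis and vertical below 0.08 rad and linear speed of weight_large below 0.02 m/s), for 0.2 s.
5. the medium weight stands centred on the large weight (all of step 4 and horizontal distance between weight_medium and weight_large below 0.01 m and z of weight_medium in the frame of weight_large between 0.022 and 0.03 m and angle between weight_medium's own z axis and vertical below 0.08 rad and linear speed of weight_medium below 0.02 m/s), for 0.2 s.
At the end, for the whole second after the job is handed in: All five released and at rest: catch block, strip and saddle centred on the rig within 12 mm (along the rig 15, 15, 12 mm) and in line with it within 0.25, 0.12, 0.2 rad; large weight flat on the saddle within 12 mm of its centre, medium weight flat on the large one within 10 mm (all of step 5); the robot touches nothing.
It fails at once if the smallest weight is disturbed (moved more than 20 mm) (distance of weight_small from where it was at the start of the episode above 0.02 m).
It fails at once if the jar is disturbed (moved more than 20 mm) (distance of jar from where it was at the start of the episode above 0.02 m).
It fails at once if the caliper is disturbed (moved more than 20 mm) (distance of caliper from where it was at the start of the episode above 0.02 m).
It also fails if it takes over 120 s, if anything falls off the work surface, if the arm or the gripper's body presses on something with over 40 N, if the wrist force passes 120 N, or if a joint passes its speed limit or range.

## Robot

A 7-joint arm with a two-finger parallel gripper is mounted at the origin on the work surface. World frame = base frame: x ahead of the robot, y to its left, z up, the work surface at z = 0. Lengths are in m, angles in rad, forces in N, time in s.
With the tool pointing down it reaches from about 0.425 to 0.875 m from the base axis. Payload 8.4 kg.
Tool frame: the origin (TCP) lies at the very end of the fingers, on their centre line; the grasp point (between the pads) lies 19 mm behind it; z points along the fingers, x is the direction in which the jaws open and shut, and the axes are right-handed (so a half turn about z gives the same grasp; the last joint's range is limited). The gripper opens to 85 mm and grips with 20 to 120 N. Pads are 22 mm wide; open, the fingers measure 114 mm over their backs; the gripper's body (76 mm by 85 mm) begins 54 mm behind the grasp point. The pads swing forward as they close: fully open they stand 13 mm farther back than shut.
Start: joints at [1.02, 0.333, 0.04, 1.465, -0.013, 1.343, -0.059], TCP at [0.284, -0.585, 0.231] pointing down, gripper open.
Joint ranges: [-2.58, 2.58], [-0.38, 2.09], [-1.3, 1.39], [0.25, 2.4], [-1.5, 4.64], [0.08, 2.09], [-2.65, 2.65]. Speed limits (rad/s): [2.22, 2.22, 2.79, 2.79, 3.14, 3.14, 3.14].

## Interface

Orientations are given as a unit quaternion [x, y, z, w].
In Python, from station import telemetry, optics, ticket, spotter gives the robot as it stands.
- The arm moves only by the tool play_rows, never from a script. Its argument "increments" is a list of rows, each a list of 3 entries, a list of its own where there are three numbers: the shift along the tool's x, y, z in units of 25 mm (1.0 is 25 mm), then the turn, a rotation vector about the tool's x, y, z in units of 6 degrees (1.0 is 6 degrees), then the gripper command: -1 is shut, 1 is fully open, values between are in proportion. In form: [[[x, y, z], [wx, wy, wz], claw], ...]. A call has 1 to 8 rows; each row shifts and turns the commanded pose from where the row before left it, along the tool's axes as they then stand; what a row does not reach is not made up. A row lasts 1/12 s, in which the tool goes at most 41.7 mm and 7.16 degrees, less where a joint would pass 70% of its speed; a pose out of reach is approached as far as the arm can. A call is refused whole if a number of a shift passes 1 or a number of a turn 1, either way. A call with a gripper value outside its range is refused whole. The fingers move at their own pace and stop on an object; "newtons" is the grip in N (left out, the last holds). Time passes only in rows, so rows that do not move let the fingers close. It gives the time, the measured TCP pose, the force and the opening at its end, in the units of the state.
- telemetry.observe(): the state, without advancing time (a new reading comes with each control period).
- optics.snapshot(name): name is "side" or "top"; returns (picture, depth): 480x640x3 uint8, red, green, blue; 480x640 float32, m along the optical axis (not along the pixel's ray), 0 where there is no reading.
- optics.calibration(name): a dict with "K" (3x3 intrinsics, pixels), "rvec" (rotation vector, rad) and "tvec" (3), from world to camera coordinates, as OpenCV has them. Camera axes: x right, y down, z forward; pixel columns grow to the right and rows downward; lengths in m; the calibration is good to about 2 mm. A picture is of the moment at which its call begins. calibration takes no time and is no camera call.
- ticket.sign_off(): hands the job in, once; it reports no verdict.
Trained networks look in the newest picture that a camera, given by its name, has taken for a name from the list of things; names that differ only in an ending like _2 or _b are one class to them, and where a whole thing is asked for, a point or a joint stands for the part that bears it (a point fixed in the world has none). Each returns a list of dicts, best first, with "p" (0 to 1); they miss things now and then, are a little off and sometimes report something else, mostly with a low value. They report only what shows in the picture. A call takes as long as a camera call. They do not tell look-alikes from the thing itself.
- spotter.search_frame(thing, camera): "position" ([column, row] in pixels, amid what is visible of it).
- spotter.trace(thing, camera): "region" (480x640 bool, what is visible of it) and "position" ([column, row] in pixels, amid what is visible of it).
The state is a dict: "time": time; "q": joint angles; "qd": joint speeds; "joint_torque": joint torques, N m; "position": TCP position; "tcp_rot": TCP orientation; "wrist_force": force on the tool from outside, world axes, zero at the start; "moment": the same for the moment, N m; "opening": finger opening in m.
Only numpy, scipy, OpenCV 4.12 (cv2) and the standard library are available. Lean on these libraries where they do the work, as an engineer would, in place of code of your own. Each camera call takes 0.05 s, during which the arm holds its last target. There are 200 camera calls.

## Working session

There is one attempt and no reset: what is moved stays moved. The work goes in short steps, Python scripts to look and compute and a tool call to move; the robot and the scene stay as the last step left them, time stands still between calls to the robot, and variables do not carry over. Pictures are saved under pics/ and viewed, about 12 in all and at most 16, crops included, and the job is handed in when it is done.

Besides the shell and the picture viewer there is one more tool, called after ">>>" in YAML: its name, and indented under it one key for each argument. play_rows: Moves the arm, as the interface text tells. Its arguments: {"type":"object","properties":{"increments":{"type":"array"},"newtons":{"type":"number"}},"required":["increments"]}

```bash
mkdir -p pics; cat > h.py <<'E'
import numpy as np, cv2
from station import telemetry, optics, ticket, spotter
def snap(n,f=None):
    im,d=optics.snapshot(n)
    if f: cv2.imwrite('pics/'+f,im[:,:,::-1])
    return im,d
def cloud(n,d):
    c=optics.calibration(n);K=np.array(c['K']);R=cv2.Rodrigues(np.array(c['rvec'],float))[0];t=np.array(c['tvec'],float).ravel()
    v,u=np.mgrid[:480,:640]
    P=np.stack([(u-K[0,2])/K[0,0]*d,(v-K[1,2])/K[1,1]*d,d],-1)
    return (P-t)@R   # world
def state():
    s=telemetry.observe();return s
E
python3 - <<'E'
from h import *
for n in('top','side'):
    im,d=snap(n,n+'0.png');W=cloud(n,d);np.save(n+'W.npy',W)
    c=optics.calibration(n);R=cv2.Rodrigues(np.array(c['rvec'],float))[0];print(n,-R.T@np.array(c['tvec']).ravel(),R[2], np.array(c['K'])[0,0])
    for t in['rig','strip','catch_block','saddle','weight_large','weight_medium','weight_small','jar','caliper']:
        for r in spotter.trace(t,n)[:4]:
            m=r['region']&(d>0);p=W[m]
            print(t,round(r['p'],2),np.round(r['position']),m.sum(),np.round(np.median(p,0),3),'zmax',np.round(np.percentile(p[:,2],95),3)) if m.sum() else print(t,r['p'])
s=state();print(s['time'],s['position'],s['tcp_rot'],s['opening'])
E
```

```text
top [ 0.40161266 -0.08882136  1.04009696] [ 0.07339994 -0.00473133 -0.99729136] 452.1098972717886
rig 0.87 [286. 169.] 4187 [ 0.642 -0.021  0.011] zmax 0.057
strip 0.57 [275. 244.] 2534 [0.48  0.002 0.014] zmax 0.017
catch_block 0.63 [148. 218.] 650 [0.528 0.285 0.034] zmax 0.038
saddle 0.91 [154. 273.] 1135 [0.412 0.282 0.019] zmax 0.022
saddle 0.61 [222. 298.] 1112 [0.348 0.124 0.019] zmax 0.022
weight_large 0.81 [406. 265.] 556 [ 0.416 -0.284  0.024] zmax 0.028
weight_medium 0.8 [148. 172.] 294 [0.645 0.288 0.017] zmax 0.02
weight_medium 0.78 [191. 201.] 287 [0.579 0.192 0.017] zmax 0.02
weight_medium 0.76 [186. 165.] 302 [0.658 0.203 0.016] zmax 0.02
weight_small 0.59 [397. 215.] 124 [ 0.523 -0.289  0.016] zmax 0.019
jar 0.84 [399. 162.] 430 [ 0.643 -0.278  0.062] zmax 0.066
jar 0.37 [465. 230.] 1261 [ 0.491 -0.433  0.006] zmax 0.013
caliper 0.62 [464. 232.] 1239 [ 0.49  -0.432  0.006] zmax 0.013
side [0.34391994 0.81977249 0.56034462] [ 0.10798727 -0.86474186 -0.49046943] 497.9932199398704
rig 0.76 [218. 263.] 3868 [0.643 0.007 0.012] zmax 0.056
strip 0.67 [295. 285.] 2224 [0.482 0.035 0.014] zmax 0.015
catch_block 0.73 [234. 372.] 1448 [0.529 0.308 0.034] zmax 0.036
saddle 0.84 [412. 378.] 2170 [0.266 0.261 0.019] zmax 0.02
saddle 0.75 [361. 322.] 1421 [0.35  0.133 0.018] zmax 0.02
saddle 0.6 [313. 378.] 2074 [0.413 0.291 0.019] zmax 0.02
weight_medium 0.9 [225. 332.] 533 [0.579 0.203 0.016] zmax 0.018
weight_medium 0.75 [174. 330.] 545 [0.66  0.212 0.016] zmax 0.018
weight_medium 0.57 [160. 368.] 716 [0.646 0.299 0.016] zmax 0.018
weight_small 0.58 [302. 211.] 105 [ 0.526 -0.28   0.014] zmax 0.018
jar 0.95 [250. 198.] 475 [ 0.648 -0.266  0.038] zmax 0.064
caliper 0.81 [323. 188.] 508 [ 0.492 -0.428  0.005] zmax 0.012
caliper 0.53 [347. 211.] 384 [ 0.417 -0.269  0.023] zmax 0.026
1.0 [ 0.28375372 -0.58475787  0.23130905] [ 8.47513304e-01 -5.30774150e-01 -1.06529386e-05 -1.17052416e-05] 0.08496877478027258
```

View pics/top0.png

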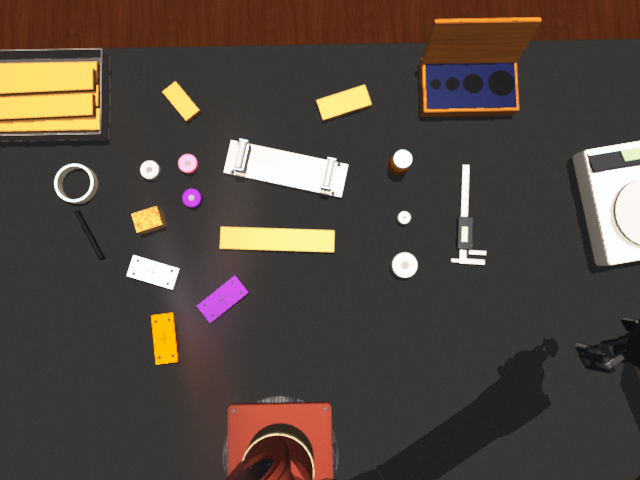

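View pics/side0.png

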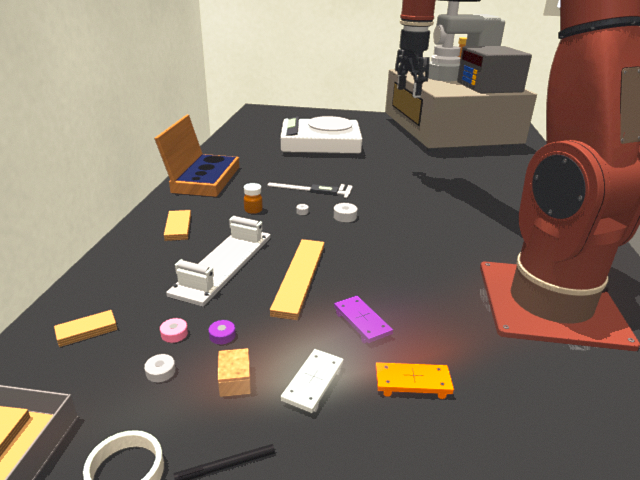

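The top view shows the aluminium saddle at (154,273); its look-alikes are purple (222,299) and orange (165,338). The steel medium weight is at (149,170), with pink (188,163) and purple (191,198) look-alikes. The catch block is at (147,220), the single strip at (277,240), the rig at (286,169) and the large weight at (405,265). The offcuts are at (181,101) and (344,102), and the spare strips are in the tray at top left.

```bash
cat >> h.py <<'E'
def rect(pts):
    (c,s,a)=cv2.minAreaRect((pts[:,:2]*1000).astype(np.float32))
    if s[0]<s[1]: a+=90   # a: direction of long side from +x
    a=(a+90)%180-90
    return np.round(c,1),np.round(sorted(s),1),round(a,1)
def fit(n,W,pix,zlo,zhi):
    """component of points in the height band around pixel"""
    m=((W[...,2]>zlo)&(W[...,2]<zhi)).astype(np.uint8)
    k,l,st,ct=cv2.connectedComponentsWithStats(m,connectivity=4)
    x,y=map(int,pix); w=l[y-4:y+5,x-4:x+5].ravel();w=w[w>0]
    if not len(w): return None
    return rect(W[l==np.bincount(w).argmax()])
E
python3 - <<'E'
from h import *
T=np.load('topW.npy');S=np.load('sideW.npy')
for nm,pt,ps,a,b in[('strip',(275,240),(297,280),.008,.024),('catch',(148,220),(234,362),.028,.045),('saddle',(154,273),(313,378),.012,.028),('large',(405,265),(346,209),.019,.034),('med',(149,170),(160,365),.011,.026),('rigplate',(286,169),(218,265),.006,.020),('rigall',(286,169),(218,265),.006,.07)]:
    print(nm,fit('top',T,pt,a,b),fit('side',S,ps,a,b))
for n,W in(('top',T),('side',S)):
    c=W[...,:2]-[.642,-.005]
    m=(W[...,2]>.045)&(W[...,2]<.075)&(np.abs(c[...,0])<.1)&(np.abs(c[...,1])<.16)
    q=W[m];
    for s in(1,-1):
        r=q[(q[:,1]+.005)*s>0];print(n,'roller',rect(r),np.percentile(r[:,2],[50,95]))
im=cv2.imread('pics/side0.png')[300:430,120:470]
im2=cv2.imread('pics/top0.png')[130:310,120:440]
cv2.imwrite('pics/c0.png',np.vstack([cv2.resize(im,(700,260)),cv2.resize(im2,(576,324))if 0 else cv2.copyMakeBorder(cv2.resize(im2,(576,324)),0,0,0,124,0)]))
E
```

```text
strip (array([480.6,   1. ]), array([ 50.8, 259.6]), 87.0) (array([482.4,   0.9]), array([ 51.3, 265.8]), 87.1)
catch (array([529.8, 289.4]), array([45.6, 61. ]), -72.4) (array([531.9, 290. ]), array([44.9, 62.3]), -72.7)
saddle (array([411.5, 281.4]), array([ 50.5, 112.5]), 72.4) (array([413.6, 282.2]), array([ 50.7, 112.4]), 72.2)
large (array([ 416.5, -285. ]), array([53.9, 56.6]), 88.8) (array([ 418.2, -283. ]), array([54.3, 60.3]), -83.3)
med (array([645.8, 290.6]), array([41.9, 43. ]), -11.7) (array([648.1, 292.8]), array([41.8, 43.4]), -37.8)
rigplate (array([644.6, -20.9]), array([ 81.3, 280.1]), 76.9) (array([646.7, -19.8]), array([ 83. , 281.9]), 76.9)
rigall (array([644.6, -20.9]), array([ 81.3, 280.1]), 76.9) (array([646.7, -19.8]), array([ 83. , 281.9]), 76.9)
top roller (array([666.6,  75.7]), array([23.3, 71.1]), -12.9) [0.05594187 0.06108663]
top roller (array([ 621.4, -118.8]), array([23.1, 72. ]), -13.4) [0.05605016 0.06019491]
side roller (array([669.2,  78.5]), array([24.6, 73. ]), -12.8) [0.0542679  0.05932581]
side roller (array([ 623.9, -114.3]), array([21.4, 73.9]), -8.1) [0.05374651 0.05944947]
```

View pics/c0.png

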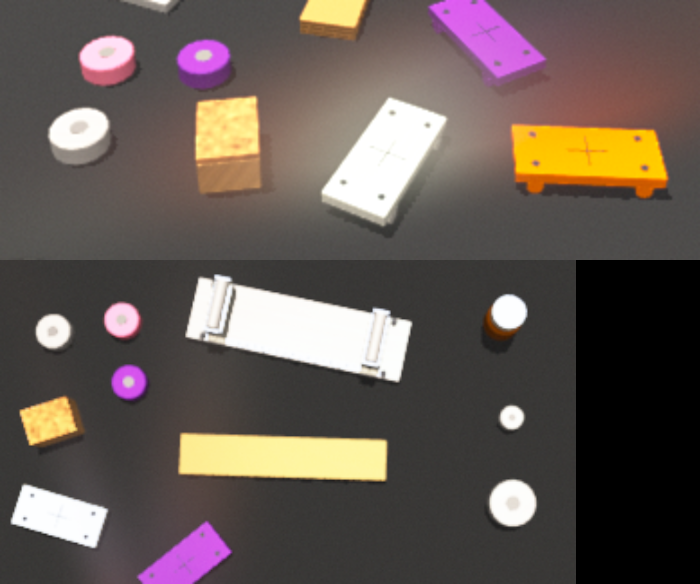

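The crop confirms the choices: bare aluminium saddle, plain steel medium weight, and cork-topped block. I'll turn the tool first, then travel high to the catch block.

>>> play_rows:
  increments:
    - [[0, 0, 0], [0, 0, -0.97], 1]
    - [[0, 0, 0], [0, 0, -0.97], 1]
    - [[0, 0, 0], [0, 0, -0.97], 1]
    - [[0, 0, 0], [0, 0, -0.97], 1]
    - [[0, 0, 0], [0, 0, -0.97], 1]
    - [[0, 0, 0], [0, 0, -0.97], 1]
    - [[0, 0, 0], [0, 0, -0.97], 1]
  newtons: 40

```text
time: 1.58
position: [0.2837, -0.5848, 0.2313]
tcp_rot: [0.98, -0.2, -0.0, 0.0]
wrist_force: [0.2, 0.1, -0.1]
opening: 0.0852
```

>>> play_rows:
  increments:
    - [[0, 0, 0], [0, 0, -0.97], 1]
    - [[0, 0, 0], [0, 0, -0.97], 1]
    - [[0, 0, 0], [0, 0, -0.97], 1]
    - [[0, 0, 0], [0, 0, -0.97], 1]
    - [[0, 0, 0], [0, 0, -0.97], 1]
    - [[0, 0, 0], [0, 0, -0.97], 1]
    - [[0, 0, 0], [0, 0, -0.97], 1]

```text
time: 2.17
position: [0.2837, -0.5848, 0.2313]
tcp_rot: [0.988, 0.153, -0.0, -0.0]
wrist_force: [0.5, -0.9, -0.1]
opening: 0.0854
```

>>> play_rows:
  increments:
    - [[0.85, -0.48, 0], [0, 0, 0], 1]
    - [[0.85, -0.48, 0], [0, 0, 0], 1]
    - [[0.85, -0.48, 0], [0, 0, 0], 1]
    - [[0.85, -0.48, 0], [0, 0, 0], 1]
    - [[0.85, -0.48, 0], [0, 0, 0], 1]
    - [[0.85, -0.48, 0], [0, 0, 0], 1]
    - [[0.85, -0.48, 0], [0, 0, 0], 1]
    - [[0.85, -0.48, 0], [0, 0, 0], 1]

```text
time: 2.83
position: [0.418, -0.4415, 0.2314]
tcp_rot: [0.989, 0.151, 0.0, 0.0]
wrist_force: [0.1, -0.2, 0.8]
opening: 0.0853
```

>>> play_rows:
  increments:
    - [[0.85, -0.48, 0], [0, 0, 0], 1]
    - [[0.85, -0.48, 0], [0, 0, 0], 1]
    - [[0.85, -0.48, 0], [0, 0, 0], 1]
    - [[0.85, -0.48, 0], [0, 0, 0], 1]
    - [[0.85, -0.48, 0], [0, 0, 0], 1]
    - [[0.85, -0.48, 0], [0, 0, 0], 1]
    - [[0.85, -0.48, 0], [0, 0, 0], 1]
    - [[0.85, -0.48, 0], [0, 0, 0], 1]

```text
time: 3.5
position: [0.5516, -0.2992, 0.2314]
tcp_rot: [0.989, 0.151, 0.0, 0.0]
wrist_force: [-0.2, -0.4, 0.2]
opening: 0.0853
```

>>> play_rows:
  increments:
    - [[0.265, -0.947, 0], [0, 0, 0], 1]
    - [[0.265, -0.947, 0], [0, 0, 0], 1]
    - [[0.265, -0.947, 0], [0, 0, 0], 1]
    - [[0.265, -0.947, 0], [0, 0, 0], 1]
    - [[0.265, -0.947, 0], [0, 0, 0], 1]
    - [[0.265, -0.947, 0], [0, 0, 0], 1]
    - [[0.265, -0.947, 0], [0, 0, 0], 1]
    - [[0.265, -0.947, 0], [0, 0, 0], 1]

```text
time: 4.17
position: [0.5448, -0.1024, 0.2315]
tcp_rot: [0.989, 0.151, 0.0, 0.0]
wrist_force: [0.1, 0.2, 0.5]
opening: 0.0853
```

>>> play_rows:
  increments:
    - [[0.265, -0.947, 0], [0, 0, 0], 1]
    - [[0.265, -0.947, 0], [0, 0, 0], 1]
    - [[0.265, -0.947, 0], [0, 0, 0], 1]
    - [[0.265, -0.947, 0], [0, 0, 0], 1]
    - [[0.265, -0.947, 0], [0, 0, 0], 1]
    - [[0.265, -0.947, 0], [0, 0, 0], 1]
    - [[0.265, -0.947, 0], [0, 0, 0], 1]
    - [[0.265, -0.947, 0], [0, 0, 0], 1]

```text
time: 4.83
position: [0.5389, 0.0942, 0.2315]
tcp_rot: [0.989, 0.151, 0.0, 0.0]
wrist_force: [0.8, 0.2, -0.0]
opening: 0.0855
```

>>> play_rows:
  increments:
    - [[0.265, -0.947, 0], [0, 0, 0], 1]
    - [[0.265, -0.947, 0], [0, 0, 0], 1]
    - [[0.265, -0.947, 0], [0, 0, 0], 1]
    - [[0.265, -0.947, 0], [0, 0, 0], 1]
    - [[0.265, -0.947, 0], [0, 0, 0], 1]
    - [[0.265, -0.947, 0], [0, 0, 0], 1]
    - [[0.265, -0.947, 0], [0, 0, 0], 1]
    - [[0.265, -0.947, 0], [0, 0, 0], 1]

```text
time: 5.5
position: [0.5331, 0.2908, 0.2314]
tcp_rot: [0.989, 0.151, 0.0, 0.0]
wrist_force: [0.5, -0.0, -0.1]
opening: 0.0856
```

>>> play_rows:
  increments:
    - [[-0.1, 0.01, 0.9], [0, 0, 0], 1]
    - [[0, 0, 0.9], [0, 0, 0], 1]
    - [[0, 0, 0.9], [0, 0, 0], 1]
    - [[0, 0, 0.9], [0, 0, 0], 1]
    - [[0, 0, 0.9], [0, 0, 0], 1]
    - [[0, 0, 0.9], [0, 0, 0], 1]
    - [[0, 0, 0.9], [0, 0, 0], 1]
    - [[0, 0, 0.9], [0, 0, 0], 1]

```text
time: 6.17
position: [0.5309, 0.2886, 0.0504]
tcp_rot: [0.989, 0.151, 0.0, -0.0]
wrist_force: [0.1, 0.3, 0.4]
opening: 0.0858
```

>>> play_rows:
  increments:
    - [[0, 0, 0.5], [0, 0, 0], 1]
    - [[0, 0, 0.5], [0, 0, 0], 1]
    - [[0, 0, 0.4], [0, 0, 0], 1]
    - [[0, 0, 0.3], [0, 0, 0], 1]
    - [[0, 0, 0], [0, 0, 0], 1]

```text
time: 6.58
position: [0.5304, 0.2884, 0.0077]
tcp_rot: [0.989, 0.151, -0.001, 0.0]
wrist_force: [-0.3, -0.8, 0.1]
opening: 0.0856
```

>>> play_rows:
  increments:
    - [[0, 0, 0], [0, 0, 0], -1]
    - [[0, 0, 0], [0, 0, 0], -1]
    - [[0, 0, 0], [0, 0, 0], -1]
    - [[0, 0, 0], [0, 0, 0], -1]
    - [[0, 0, 0], [0, 0, 0], -1]
    - [[0, 0, 0], [0, 0, 0], -1]
    - [[0, 0, 0], [0, 0, 0], -1]
    - [[0, 0, 0], [0, 0, 0], -1]

```text
time: 7.25
position: [0.5314, 0.2891, 0.0099]
tcp_rot: [0.989, 0.151, 0.001, -0.0]
wrist_force: [-0.8, -0.6, 6.3]
opening: 0.0445
```

```bash
cat >> h.py <<'E'
def delta(x,y,z=None,yaw=None):
    """mm/deg target -> tool-axis units from the measured pose (shift first, then turn)"""
    s=state();q=s['tcp_rot'];p=np.array(s['position'])*1000;a=2*np.arctan2(q[1],q[0])
    dx,dy=x-p[0],y-p[1];c,sn=np.cos(a),np.sin(a)
    print('pos',p.round(1),'yaw',np.degrees(a).round(2),'open',round(s['opening']*1000,1),'t',round(s['time'],2))
    print('units tx %.3f ty %.3f'%((dx*c+dy*sn)/25,(dx*sn-dy*c)/25),'tz',None if z is None else round((p[2]-z)/25,3),'wz',None if yaw is None else round(-((yaw-np.degrees(a)+90)%180-90)/6,3))
E
python3 - <<'E'
from h import *
delta(645.5,-20.4,12,-13.1)
snap('side','g1.png')
E
```

```text
pos [531.4 289.1   9.9] yaw 17.36 open 44.5 t 7.25
units tx 0.661 ty 13.179 tz -0.085 wz 5.077
```

View pics/g1.png

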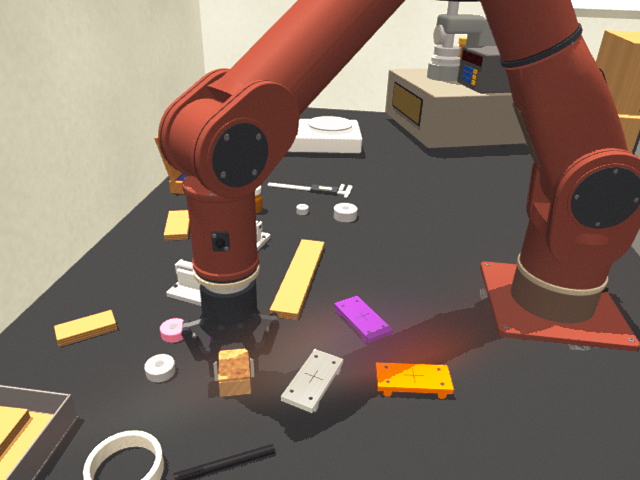

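The block is held (opening 44.5 mm). The fingertips reach the bench at TCP z≈10 mm, so I'll keep that offset for the later grasps. Now to lift and carry it.

>>> play_rows:
  increments:
    - [[0, 0, -0.4], [0, 0, 0], -1]
    - [[0, 0, -0.8], [0, 0, 0], -1]
    - [[0, 0, -0.9], [0, 0, 0], -1]
    - [[0, 0, -0.9], [0, 0, 0], -1]
    - [[0, 0, -0.9], [0, 0, 0], -1]
    - [[0, 0, -0.7], [0, 0, 0], -1]

```text
time: 7.8
position: [0.531, 0.289, 0.1263]
tcp_rot: [0.989, 0.151, 0.001, -0.0]
wrist_force: [0.4, -0.0, -1.1]
opening: 0.0442
```

>>> play_rows:
  increments:
    - [[0.04, 0.82, 0], [0, 0, 0], -1]
    - [[0.04, 0.82, 0], [0, 0, 0], -1]
    - [[0.04, 0.82, 0], [0, 0, 0], -1]
    - [[0.04, 0.82, 0], [0, 0, 0], -1]
    - [[0.04, 0.82, 0], [0, 0, 0], -1]
    - [[0.04, 0.82, 0], [0, 0, 0], -1]
    - [[0.04, 0.82, 0], [0, 0, 0], -1]
    - [[0.04, 0.82, 0], [0, 0, 0], -1]

```text
time: 8.47
position: [0.5875, 0.1336, 0.1245]
tcp_rot: [0.989, 0.151, 0.0, -0.0]
wrist_force: [0.5, -0.6, -0.9]
opening: 0.0439
```

>>> play_rows:
  increments:
    - [[0.04, 0.82, 0], [0, 0, 0], -1]
    - [[0.04, 0.82, 0], [0, 0, 0], -1]
    - [[0.04, 0.82, 0], [0, 0, 0], -1]
    - [[0.04, 0.82, 0], [0, 0, 0], -1]
    - [[0.04, 0.82, 0], [0, 0, 0], -1]
    - [[0.04, 0.82, 0], [0, 0, 0], -1]
    - [[0.04, 0.82, 0], [0, 0, 0], -1]
    - [[0.04, 0.82, 0], [0, 0, 0], -1]

```text
time: 9.13
position: [0.6441, -0.0205, 0.1245]
tcp_rot: [0.989, 0.151, 0.0, -0.0]
wrist_force: [0.2, 0.7, -0.7]
opening: 0.0444
```

>>> play_rows:
  increments:
    - [[0, 0, 0], [0, 0, 0.85], -1]
    - [[0, 0, 0], [0, 0, 0.85], -1]
    - [[0, 0, 0], [0, 0, 0.85], -1]
    - [[0, 0, 0], [0, 0, 0.85], -1]
    - [[0, 0, 0], [0, 0, 0.85], -1]
    - [[0, 0, 0], [0, 0, 0.83], -1]
    - [[0, 0, 0], [0, 0, 0], -1]

```text
time: 9.72
position: [0.6438, -0.0194, 0.1244]
tcp_rot: [0.993, -0.116, 0.0, -0.0]
wrist_force: [0.4, 0.1, -1.3]
opening: 0.0443
```

```bash
python3 - <<'E'
from h import *
delta(645.5,-20.4,23,-13.1)
for n,pz in(('top',(286,169)),('side',(218,265))):
    im,d=snap(n,n+'1.png');W=cloud(n,d)
    r=[x for x in spotter.trace('catch_block',n)]
    for x in r[:2]: 
        p=W[x['region']&(d>0)]; p=p[p[:,2]>np.percentile(p[:,2],90)-.012]; print(n,x['p'],x['position'],rect(p),np.percentile(p[:,2],90))
E
```

```text
pos [643.8 -19.4 124.4] yaw -13.33 open 44.3 t 9.72
units tx 0.074 ty 0.025 tz 4.056 wz -0.038
side 0.8 [216.2, 210.9] (array([643.5, -16.1]), array([46.3, 60.6]), 76.4) 0.14994234705745066
```

>>> play_rows:
  increments:
    - [[0.11, 0.08, 0.7], [0, 0, 0], -1]
    - [[0, 0, 0.8], [0, 0, 0], -1]
    - [[0, 0, 0.8], [0, 0, 0], -1]
    - [[0, 0, 0.7], [0, 0, 0], -1]
    - [[0, 0, 0.55], [0, 0, 0], -1]
    - [[0, 0, 0.35], [0, 0, 0], -1]
    - [[0, 0, 0.13], [0, 0, 0], -1]
    - [[0, 0, 0], [0, 0, 0], -1]

```text
time: 10.58
position: [0.646, -0.0221, 0.023]
tcp_rot: [0.993, -0.114, -0.0, 0.0]
wrist_force: [0.2, 0.5, 0.4]
opening: 0.0444
```

```bash
python3 - <<'E'
from h import *
delta(645.5,-20.4,22,-13.1); s=state(); print(s['wrist_force'])
im,d=snap('side','p1.png');W=cloud('side',d)
for x in spotter.trace('catch_block','side')[:1]: 
        p=W[x['region']&(d>0)]; z=np.percentile(p[:,2],90); p=p[p[:,2]>z-.012]; print(x['p'],rect(p),z)
E
```

```text
pos [646.  -22.1  23. ] yaw -13.08 open 44.4 t 10.58
units tx -0.036 ty -0.061 tz 0.039 wz 0.003
[0.18792609 0.47736842 0.36421463]
0.96 (array([646.1, -19.3]), array([45.3, 62.8]), 79.7) 0.048713672050375474
```

>>> play_rows:
  increments:
    - [[0, 0, 0], [0, 0, 0], 0.3]
    - [[0, 0, 0], [0, 0, 0], 0.3]
    - [[0, 0, 0], [0, 0, 0], 0.6]
    - [[0, 0, 0], [0, 0, 0], 0.8]
    - [[0, 0, 0], [0, 0, 0], 0.8]

```text
time: 11.1
position: [0.6463, -0.0222, 0.0233]
tcp_rot: [0.993, -0.114, 0.0, 0.0]
wrist_force: [-0.0, 0.2, 0.4]
opening: 0.0765
```

>>> play_rows:
  increments:
    - [[0, 0, -0.6], [0, 0, 0], 0.8]
    - [[0, 0, -0.9], [0, 0, 0], 0.8]
    - [[0, 0, -0.9], [0, 0, 0], 1]
    - [[0, 0, -0.9], [0, 0, 0], 1]
    - [[0, 0, -0.8], [0, 0, 0], 1]

```text
time: 11.52
position: [0.6466, -0.022, 0.1285]
tcp_rot: [0.993, -0.114, 0.001, -0.0]
wrist_force: [1.1, -0.4, 0.4]
opening: 0.0852
```

>>> play_rows:
  increments:
    - [[-0.95, 0.08, 0], [0, 0, 0], 1]
    - [[-0.95, 0.08, 0], [0, 0, 0], 1]
    - [[-0.95, 0.08, 0], [0, 0, 0], 1]
    - [[-0.95, 0.08, 0], [0, 0, 0], 1]
    - [[-0.95, 0.09, 0], [0, 0, 0], 1]
    - [[-0.95, 0.09, 0], [0, 0, 0], 1]
    - [[-0.92, 0.09, 0], [0, 0, 0], 1]

```text
time: 12.1
position: [0.4807, 0.0014, 0.1266]
tcp_rot: [0.993, -0.114, 0.0, 0.0]
wrist_force: [-1.7, -0.5, 0.3]
opening: 0.0851
```

>>> play_rows:
  increments:
    - [[0, 0, 0], [0, 0, -0.84], 1]
    - [[0, 0, 0], [0, 0, -0.84], 1]
    - [[0, 0, 0], [0, 0, 0], 1]

```text
time: 12.35
position: [0.4818, 0.0012, 0.1269]
tcp_rot: [1.0, -0.024, 0.001, 0.0]
wrist_force: [0.5, 0.3, -0.1]
opening: 0.0855
```

```bash
python3 - <<'E'
from h import *
delta(481.5,1,10.5,-3)
im,d=snap('side','p2.png');W=cloud('side',d)
for x in spotter.trace('catch_block','side')[:1]: 
        p=W[x['region']&(d>0)]; z=np.percentile(p[:,2],90); p=p[p[:,2]>z-.012]; print(x['p'],rect(p),z)
print(fit('side',W,(297,290),.008,.024))
E
```

```text
pos [481.8   1.2 126.9] yaw -2.78 open 85.5 t 12.35
units tx -0.011 ty 0.008 tz 4.657 wz 0.037
0.68 (array([647. , -20.3]), array([46.9, 64. ]), 77.7) 0.04775228984495576
(array([482.3,   1.1]), array([ 51.4, 266.1]), 86.9)
```

View pics/p2.png

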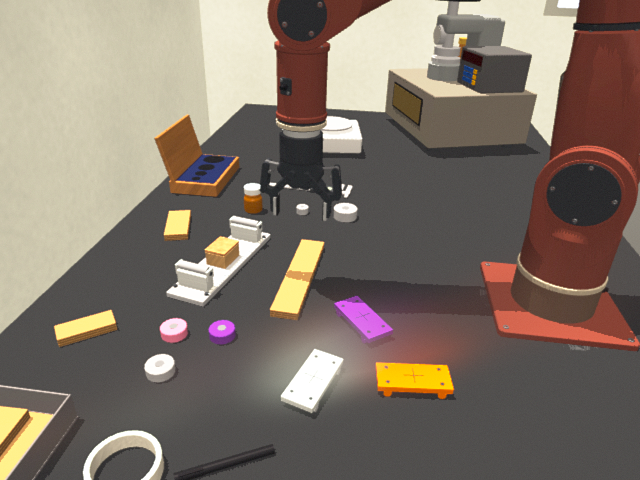

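The block stands midway between the supports at (222,250). Next is the strip.

>>> play_rows:
  increments:
    - [[0, 0, 0.8], [0, 0, 0], 1]
    - [[0, 0, 0.8], [0, 0, 0], 1]
    - [[0, 0, 0.8], [0, 0, 0], 1]
    - [[0, 0, 0.8], [0, 0, 0], 1]
    - [[0, 0, 0.7], [0, 0, 0], 1]
    - [[0, 0, 0.5], [0, 0, 0], 1]
    - [[0, 0, 0.25], [0, 0, 0], 1]
    - [[0, 0, 0], [0, 0, 0], 1]

```text
time: 13.12
position: [0.481, 0.0012, 0.0083]
tcp_rot: [1.0, -0.027, -0.001, -0.0]
wrist_force: [0.2, 0.6, 0.8]
opening: 0.0857
```

>>> play_rows:
  increments:
    - [[0, 0, 0], [0, 0, 0], -1]
    - [[0, 0, 0], [0, 0, 0], -1]
    - [[0, 0, 0], [0, 0, 0], -1]
    - [[0, 0, 0], [0, 0, 0], -1]
    - [[0, 0, 0], [0, 0, 0], -1]
    - [[0, 0, 0], [0, 0, 0], -1]
    - [[0, 0, 0], [0, 0, 0], -1]

```text
time: 13.7
position: [0.4824, 0.0011, 0.0107]
tcp_rot: [1.0, -0.027, 0.001, 0.0]
wrist_force: [-3.2, 0.2, 8.0]
opening: 0.0475
```

>>> play_rows:
  increments:
    - [[0, 0, -0.4], [0, 0, 0], -1]
    - [[0, 0, -0.8], [0, 0, 0], -1]
    - [[0, 0, -0.9], [0, 0, 0], -1]
    - [[0, 0, -0.9], [0, 0, 0], -1]
    - [[0, 0, -0.9], [0, 0, 0], -1]
    - [[0, 0, -0.7], [0, 0, 0], -1]
    - [[0, 0, 0], [0, 0, 0], -1]

```text
time: 14.28
position: [0.484, 0.0013, 0.1289]
tcp_rot: [1.0, -0.027, 0.003, 0.0]
wrist_force: [1.3, 0.2, 0.4]
opening: 0.0473
```

```bash
python3 - <<'E'
from h import *
delta(646,-20.4,72,-13.1)
im,d=snap('side','p3.png');W=cloud('side',d)
for x in spotter.trace('strip','side')[:2]: 
        p=W[x['region']&(d>0)]; z=np.percentile(p[:,2],90); print(x['p'],x['position'],rect(p[p[:,2]>z-.012]),z)
E
```

```text
pos [484.    1.3 128.9] yaw -3.04 open 47.3 t 14.28
units tx 6.517 ty 0.522 tz 2.276 wz 1.677
0.8 [293.6, 237.7] (array([484.,   3.]), array([ 51.4, 263.1]), 87.0) 0.1328167622352252
0.39 [251.2, 200.1] (array([ 649.7, -279.8]), array([38.7, 44.1]), 83.0) 0.06402678860890575
```

>>> play_rows:
  increments:
    - [[0.8, 0.06, 0], [0, 0, 0], -1]
    - [[0.8, 0.06, 0], [0, 0, 0], -1]
    - [[0.8, 0.06, 0], [0, 0, 0], -1]
    - [[0.8, 0.06, 0], [0, 0, 0], -1]
    - [[0.8, 0.07, 0], [0, 0, 0], -1]
    - [[0.8, 0.07, 0], [0, 0, 0], -1]
    - [[0.8, 0.07, 0], [0, 0, 0], -1]
    - [[0.8, 0.07, 0], [0, 0, 0], -1]

```text
time: 15.05
position: [0.6409, -0.0205, 0.1228]
tcp_rot: [1.0, -0.026, -0.001, -0.0]
wrist_force: [-0.1, -0.3, -0.1]
opening: 0.0473
```

>>> play_rows:
  increments:
    - [[0.1, 0, 0], [0, 0, 0.56], -1]
    - [[0, 0, 0], [0, 0, 0.56], -1]
    - [[0, 0, 0], [0, 0, 0.56], -1]
    - [[0, 0, 0.6], [0, 0, 0], -1]
    - [[0, 0, 0.6], [0, 0, 0], -1]
    - [[0, 0, 0.4], [0, 0, 0], -1]
    - [[0, 0, 0], [0, 0, 0], -1]

```text
time: 15.63
position: [0.6411, -0.0206, 0.0808]
tcp_rot: [0.993, -0.114, -0.003, 0.0]
wrist_force: [-0.3, 0.8, -0.2]
opening: 0.047
```

```bash
python3 - <<'E'
from h import *
delta(646,-20.4,72,-13.1)
for n in('side','top'):
  im,d=snap(n,n+'p4.png');W=cloud(n,d)
  for x in spotter.trace('strip',n)[:1]: 
        p=W[x['region']&(d>0)]; z=np.percentile(p[:,2],90);p=p[p[:,2]>z-.012]; print(n,x['p'],x['position'],rect(p),z)
        # plane
        A=np.c_[p[:,:2]-p[:,:2].mean(0),np.ones(len(p))];print('plane',np.linalg.lstsq(A,p[:,2],rcond=None)[0])
E
```

```text
pos [641.1 -20.6  80.8] yaw -13.1 open 47.0 t 15.63
units tx 0.190 ty -0.052 tz 0.353 wz -0.0
side 0.6 [212.8, 242.8] (array([625.9, -16.9]), array([ 82.4, 264.2]), 76.5) 0.08473591980281577
plane [ 0.00974279 -0.00792662  0.082678  ]
top 0.78 [326.6, 170.4] (array([640.4, -20.9]), array([ 51.3, 260.2]), 76.9) 0.08846145484131199
plane [ 0.01579665 -0.00430324  0.08626959]
```

View pics/sidep4.png

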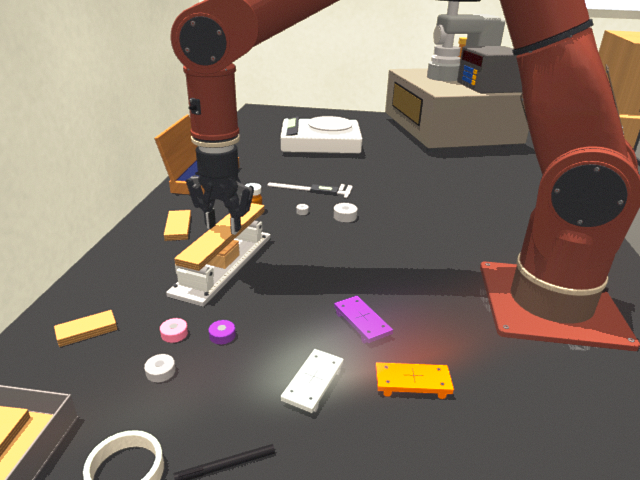

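The strip is level over the rollers and 4 mm off in x. I'll correct that, lower it and release.

>>> play_rows:
  increments:
    - [[0.17, -0.04, 0], [0, 0, 0], -1]
    - [[0, 0, 0.2], [0, 0, 0], -1]
    - [[0, 0, 0.18], [0, 0, 0], -1]
    - [[0, 0, 0], [0, 0, 0], -1]

```text
time: 16.17
position: [0.6471, -0.0206, 0.0737]
tcp_rot: [0.993, -0.114, -0.001, 0.0]
wrist_force: [-0.5, 0.1, -0.6]
opening: 0.0472
```

>>> play_rows:
  increments:
    - [[0, 0, 0], [0, 0, 0], -0.05]
    - [[0, 0, 0], [0, 0, 0], 0.1]
    - [[0, 0, 0], [0, 0, 0], 0.3]
    - [[0, 0, 0], [0, 0, 0], 0.5]
    - [[0, 0, 0], [0, 0, 0], 0.7]
    - [[0, 0, 0], [0, 0, 0], 0.7]

```text
time: 16.67
position: [0.6477, -0.0205, 0.075]
tcp_rot: [0.993, -0.114, 0.0, -0.0]
wrist_force: [0.2, 0.2, 0.3]
opening: 0.0727
```

>>> play_rows:
  increments:
    - [[0, 0, -0.6], [0, 0, 0], 0.8]
    - [[0, 0, -0.9], [0, 0, 0], 0.8]
    - [[0, 0, -0.9], [0, 0, 0], 1]
    - [[0, 0, -0.9], [0, 0, 0], 1]
    - [[0, 0, -0.9], [0, 0, 0], 1]
    - [[0, 0, 0], [0, 0, 0], 1]

```text
time: 17.17
position: [0.6499, -0.0202, 0.1851]
tcp_rot: [0.993, -0.114, 0.004, -0.0]
wrist_force: [0.1, -0.1, 0.4]
opening: 0.0852
```

```bash
python3 - <<'E'
from h import *
delta(412.5,281.8,11,-17.7)
im,d=snap('side','p5.png');W=cloud('side',d)
print('strip',fit('side',W,(217,237),.068,.083)); print('z',W[237,200:230,2].round(3))
print('saddle',fit('side',W,(313,378),.012,.028))
im,d=snap('top','tp5.png');W=cloud('top',d)
for x in spotter.trace('strip','top')[:1]: 
  p=W[x['region']&(d>0)];p=p[(p[:,2]>.065)&(p[:,2]<.085)];print(rect(p))
E
```

```text
pos [649.9 -20.2 185.1] yaw -13.12 open 85.2 t 17.17
units tx -11.989 ty -9.609 tz 6.966 wz 0.764
strip (array([647.4, -19.7]), array([ 53.8, 264.3]), 77.2)
z [-0.002 -0.001  0.075  0.073  0.075  0.075  0.074  0.075  0.074  0.073
  0.074  0.074  0.074  0.076  0.073  0.073  0.075  0.073  0.074  0.075
  0.073  0.073  0.075  0.074  0.076  0.072  0.075  0.073  0.074  0.074]
saddle (array([413.5, 282. ]), array([ 51.3, 112.2]), 72.1)
(array([ 622.7, -116.5]), array([51.6, 63. ]), 77.5)
```

>>> play_rows:
  increments:
    - [[-0.92, -0.74, 0], [0, 0, 0], 1]
    - [[-0.92, -0.74, 0], [0, 0, 0], 1]
    - [[-0.92, -0.74, 0], [0, 0, 0], 1]
    - [[-0.92, -0.74, 0], [0, 0, 0], 1]
    - [[-0.92, -0.74, 0], [0, 0, 0], 1]
    - [[-0.92, -0.74, 0], [0, 0, 0], 1]
    - [[-0.92, -0.74, 0], [0, 0, 0], 1]

```text
time: 17.9
position: [0.5185, 0.1428, 0.1785]
tcp_rot: [0.993, -0.114, -0.001, 0.0]
wrist_force: [0.7, 0.9, -0.3]
opening: 0.0855
```

>>> play_rows:
  increments:
    - [[-0.92, -0.74, 0], [0, 0, 0], 1]
    - [[-0.92, -0.74, 0], [0, 0, 0], 1]
    - [[-0.92, -0.74, 0], [0, 0, 0], 1]
    - [[-0.92, -0.74, 0], [0, 0, 0], 1]
    - [[-0.92, -0.74, 0], [0, 0, 0], 1]
    - [[-0.92, -0.74, 0], [0, 0, 0], 1]
    - [[-0.91, -0.73, 0], [0, 0, 0], 1]
    - [[0, 0, 0], [0, 0, 0.77], 1]

```text
time: 18.57
position: [0.3883, 0.309, 0.1792]
tcp_rot: [0.989, -0.15, -0.001, -0.0]
wrist_force: [-0.3, 0.3, 0.1]
opening: 0.0854
```

>>> play_rows:
  increments:
    - [[0, 0, 0.9], [0, 0, 0], 1]
    - [[0, 0, 0.9], [0, 0, 0], 1]
    - [[0, 0, 0.9], [0, 0, 0], 1]
    - [[0, 0, 0.9], [0, 0, 0], 1]
    - [[0, 0, 0.9], [0, 0, 0], 1]
    - [[0, 0, 0], [0, 0, 0], 1]

```text
time: 19.07
position: [0.3901, 0.3022, 0.0626]
tcp_rot: [0.988, -0.154, -0.003, 0.002]
wrist_force: [-0.7, -0.5, -0.4]
opening: 0.0853
```

```bash
python3 - <<'E'
from h import *
delta(412.5,281.8,13,-17.8)
E
```

```text
pos [390.1 302.2  62.6] yaw -17.72 open 85.3 t 19.07
units tx 1.100 ty 0.503 tz 1.985 wz 0.013
```

>>> play_rows:
  increments:
    - [[0.55, 0.25, 0], [0, 0, 0], 1]
    - [[0.55, 0.25, 0], [0, 0, 0], 1]
    - [[0, 0, 0], [0, 0, 0], 1]

```text
time: 19.32
position: [0.4172, 0.2821, 0.0676]
tcp_rot: [0.988, -0.156, 0.0, 0.0]
wrist_force: [0.9, -0.4, -0.2]
opening: 0.0854
```

>>> play_rows:
  increments:
    - [[0, 0, 0.7], [0, 0, 0], 1]
    - [[0, 0, 0.7], [0, 0, 0], 1]
    - [[0, 0, 0.45], [0, 0, 0], 1]
    - [[0, 0, 0.1], [0, 0, 0], 1]
    - [[0, 0, 0], [0, 0, 0], 1]

```text
time: 19.73
position: [0.4147, 0.2842, 0.0182]
tcp_rot: [0.988, -0.154, -0.001, 0.0]
wrist_force: [0.6, -0.8, -1.0]
opening: 0.0851
```

```bash
python3 - <<'E'
from h import *
delta(412.5,281.8,13,-17.8);print(state()['wrist_force'])
E
```

```text
pos [414.7 284.2  18.2] yaw -17.71 open 85.1 t 19.73
units tx -0.053 ty 0.119 tz 0.21 wz 0.015
[ 0.62113839 -0.83219973 -0.98443339]
```

>>> play_rows:
  increments:
    - [[-0.04, 0.1, 0.2], [0, 0, 0], 1]
    - [[0, 0, 0], [0, 0, 0], 1]
    - [[0, 0, 0], [0, 0, 0], -1]
    - [[0, 0, 0], [0, 0, 0], -1]
    - [[0, 0, 0], [0, 0, 0], -1]
    - [[0, 0, 0], [0, 0, 0], -1]
    - [[0, 0, 0], [0, 0, 0], -1]
    - [[0, 0, 0], [0, 0, 0], -1]

```text
time: 20.4
position: [0.414, 0.2823, 0.0144]
tcp_rot: [0.988, -0.154, 0.0, -0.0]
wrist_force: [-1.7, -1.8, 7.1]
opening: 0.048
```

>>> play_rows:
  increments:
    - [[0, 0, 0], [0, 0, 0], -1]
    - [[0, 0, -0.3], [0, 0, 0], -1]
    - [[0, 0, -0.8], [0, 0, 0], -1]
    - [[0, 0, -0.9], [0, 0, 0], -1]
    - [[0, 0, -0.9], [0, 0, 0], -1]
    - [[0, 0, -0.9], [0, 0, 0], -1]
    - [[0, 0, -0.9], [0, 0, 0], -1]
    - [[0, 0, 0], [0, 0, 0], -1]

```text
time: 21.07
position: [0.4154, 0.2838, 0.1356]
tcp_rot: [0.988, -0.154, 0.002, -0.002]
wrist_force: [1.7, 0.4, -0.9]
opening: 0.048
```

```bash
python3 - <<'E'
from h import *
delta(646.5,-20.4,90,-13.1);print(state()['wrist_force'])
im,d=snap('side','p6.png');W=cloud('side',d)
for x in spotter.trace('saddle','side')[:4]: 
        p=W[x['region']&(d>0)]; z=np.percentile(p[:,2],90); p=p[p[:,2]>z-.012];print(x['p'],x['position'],rect(p),z)
        A=np.c_[p[:,:2]-p[:,:2].mean(0),np.ones(len(p))];print('plane',np.linalg.lstsq(A,p[:,2],rcond=None)[0])
E
```

```text
pos [415.4 283.8 135.6] yaw -17.72 open 48.0 t 21.07
units tx 12.510 ty 8.776 tz 1.826 wz -0.77
[ 1.72482712  0.36049889 -0.94886893]
0.92 [309.9, 321.2] (array([414.5, 283.7]), array([ 49.1, 112. ]), 72.9) 0.14094565589340893
plane [ 0.01542383 -0.01679299  0.13952346]
0.87 [411.2, 376.4] (array([265.9, 255.5]), array([ 53.1, 110.1]), 6.2) 0.019849837360222916
plane [ 0.00498133 -0.05820424  0.01791533]
0.85 [364.3, 321.0] (array([341.4, 189.7]), array([ 83.8, 242.4]), -86.5) 0.019866492024256874
plane [0.1912926  0.19162326 0.0188828 ]
0.27 [226.6, 254.9] (array([635.3,  -6.1]), array([21. , 82.2]), 79.2) 0.04687085688897872
plane [-0.16531448  0.06721252  0.04358548]
```

View pics/p6.png

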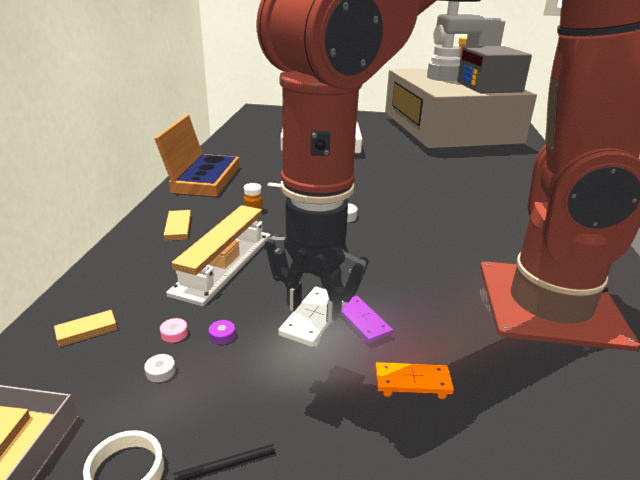

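>>> play_rows:
  increments:
    - [[0.785, 0.545, 0], [0, 0, 0], -1]
    - [[0.785, 0.545, 0], [0, 0, 0], -1]
    - [[0.785, 0.545, 0], [0, 0, 0], -1]
    - [[0.785, 0.545, 0], [0, 0, 0], -1]
    - [[0.785, 0.545, 0], [0, 0, 0], -1]
    - [[0.785, 0.545, 0], [0, 0, 0], -1]
    - [[0.785, 0.545, 0], [0, 0, 0], -1]
    - [[0.785, 0.545, 0], [0, 0, 0], -1]

```text
time: 21.83
position: [0.5297, 0.1292, 0.1296]
tcp_rot: [0.988, -0.154, -0.001, 0.0]
wrist_force: [1.0, 0.3, -0.9]
opening: 0.0483
```

>>> play_rows:
  increments:
    - [[0.785, 0.545, 0], [0, 0, 0], -1]
    - [[0.785, 0.545, 0], [0, 0, 0], -1]
    - [[0.785, 0.545, 0], [0, 0, 0], -1]
    - [[0.785, 0.545, 0], [0, 0, 0], -1]
    - [[0.785, 0.545, 0], [0, 0, 0], -1]
    - [[0.785, 0.545, 0], [0, 0, 0], -1]
    - [[0.785, 0.545, 0], [0, 0, 0], -1]
    - [[0.785, 0.545, 0], [0, 0, 0], -1]

```text
time: 22.5
position: [0.646, -0.0222, 0.1291]
tcp_rot: [0.988, -0.154, -0.001, 0.0]
wrist_force: [0.6, 0.3, -1.6]
opening: 0.0481
```

>>> play_rows:
  increments:
    - [[0, 0, 0.4], [0, 0, -0.38], -1]
    - [[0, 0, 0.4], [0, 0, -0.38], -1]
    - [[0, 0, 0.3], [0, 0, 0], -1]
    - [[0, 0, 0], [0, 0, 0], -1]
    - [[0, 0, 0], [0, 0, 0], -1]

```text
time: 22.92
position: [0.6455, -0.0208, 0.1024]
tcp_rot: [0.993, -0.115, -0.001, -0.0]
wrist_force: [-0.3, 0.4, -1.4]
opening: 0.0479
```

```bash
python3 - <<'E'
from h import *
delta(648,-19.7,92,-13.1)
im,d=snap('side','p7.png');W=cloud('side',d)
for x in spotter.trace('saddle','side')[:4]: 
        p=W[x['region']&(d>0)]; z=np.percentile(p[:,2],90); p=p[p[:,2]>z-.012];print(x['p'],x['position'],rect(p),z)
print('strip',fit('side',W,(190,260),.068,.083))
E
```

```text
pos [645.5 -20.8 102.4] yaw -13.21 open 47.9 t 22.92
units tx 0.089 ty -0.064 tz 0.417 wz -0.019
0.92 [362.6, 318.7] (array([350.1, 125.2]), array([ 52.7, 113.2]), -51.9) 0.019838248951445203
0.83 [410.0, 378.5] (array([266. , 255.6]), array([ 52.6, 110.1]), 6.3) 0.019810644385669367
0.67 [218.3, 221.2] (array([638.2, -19.7]), array([ 62.9, 114. ]), 75.1) 0.10775284894705114
0.37 [345.4, 211.8] (array([ 418. , -282.7]), array([54.5, 59.7]), -83.9) 0.025582833399190413
strip (array([646.9, -21.4]), array([ 53.6, 265.7]), 77.1)
```

>>> play_rows:
  increments:
    - [[0.08, -0.02, 0], [0, 0, 0], -1]
    - [[0, 0, 0.2], [0, 0, 0], -1]
    - [[0, 0, 0.18], [0, 0, 0], -1]
    - [[0, 0, 0], [0, 0, 0], -1]
    - [[0, 0, 0], [0, 0, 0], -1]

```text
time: 23.43
position: [0.648, -0.0211, 0.0936]
tcp_rot: [0.993, -0.115, -0.0, 0.0]
wrist_force: [0.8, 0.5, -0.8]
opening: 0.0478
```

```bash
python3 - <<'E'
from h import *
delta(648,-19.7,91,-13.1); print(state()['wrist_force'])
im,d=snap('side','p8.png');W=cloud('side',d)
P=W[150:300,140:300].reshape(-1,3)
# in rig frame (side-camera rig)
a=np.radians(-13.1);ex=np.array([np.cos(a),np.sin(a)]);ey=np.array([-np.sin(a),np.cos(a)])
q=P[:,:2]-[.6467,-.0198];r=np.c_[q@ex,q@ey,P[:,2]]*1000
m=(abs(r[:,0])<60)&(abs(r[:,1])<70)&(r[:,2]>88)&(r[:,2]<103)
g=r[m];e=g[(abs(g[:,1])>20)];print('saddle x',np.percentile(e[:,0],[1,99]),'y',np.percentile(g[:,1],[1,99]),'z',np.median(e[:,2]))
cv2.imwrite('pics/c8.png',cv2.resize(im[150:300,140:340,::-1],(800,600),interpolation=cv2.INTER_CUBIC))
E
```

```text
pos [648.  -21.1  93.6] yaw -13.18 open 47.8 t 23.43
units tx -0.014 ty -0.056 tz 0.102 wz -0.013
[ 0.76072671  0.49195611 -0.8444135 ]
saddle x [-24.83240064  26.13565622] y [-55.83989105  54.46526036] z 97.47053996147139
```

View pics/c8.png

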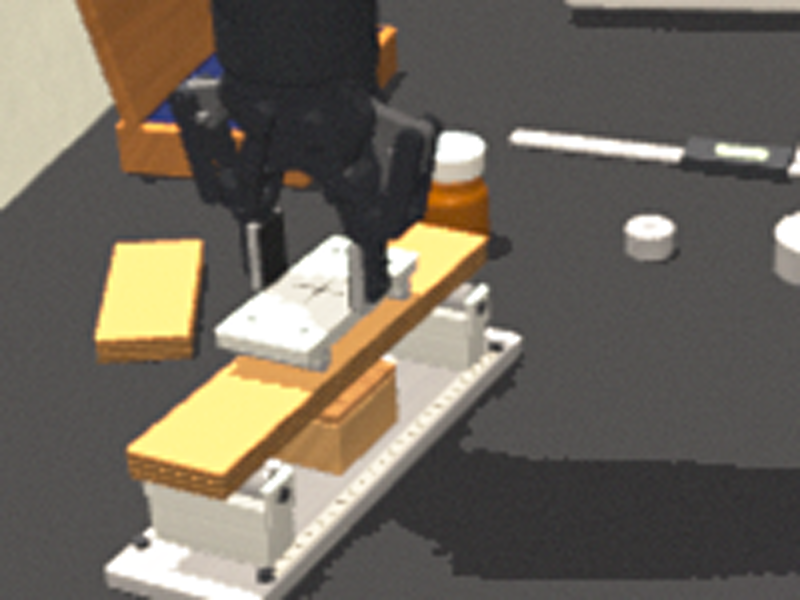

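The saddle hangs centred over the strip, about 3 mm up. I'll lower and release it.

>>> play_rows:
  increments:
    - [[0, 0, 0.11], [0, 0, 0], -1]
    - [[0, 0, 0], [0, 0, 0], -1]
    - [[0, 0, 0], [0, 0, 0], -1]

```text
time: 23.73
position: [0.6483, -0.0211, 0.0912]
tcp_rot: [0.993, -0.115, -0.0, -0.0]
wrist_force: [0.3, -0.3, -2.0]
opening: 0.0478
```

>>> play_rows:
  increments:
    - [[0, 0, 0], [0, 0, 0], -0.05]
    - [[0, 0, 0], [0, 0, 0], 0.1]
    - [[0, 0, 0], [0, 0, 0], 0.3]
    - [[0, 0, 0], [0, 0, 0], 0.5]
    - [[0, 0, 0], [0, 0, 0], 0.7]
    - [[0, 0, 0], [0, 0, 0], 0.7]

```text
time: 24.23
position: [0.6485, -0.0211, 0.0915]
tcp_rot: [0.993, -0.115, 0.0, -0.0]
wrist_force: [-0.5, -0.3, 0.1]
opening: 0.0725
```

>>> play_rows:
  increments:
    - [[0, 0, -0.6], [0, 0, 0], 0.8]
    - [[0, 0, -0.9], [0, 0, 0], 0.8]
    - [[0, 0, -0.9], [0, 0, 0], 1]
    - [[0, 0, -0.9], [0, 0, 0], 1]
    - [[0, 0, -0.9], [0, 0, 0], 1]
    - [[0, 0, 0], [0, 0, 0], 1]

```text
time: 24.73
position: [0.6506, -0.0208, 0.2017]
tcp_rot: [0.993, -0.115, 0.004, -0.0]
wrist_force: [-0.5, 0.2, 1.1]
opening: 0.0854
```

```bash
cat >> h.py <<'E'
def rigbox(W,z0,z1,xm=60,ym=70):
    P=W.reshape(-1,3);a=np.radians(-13.1);ex=np.array([np.cos(a),np.sin(a)]);ey=np.array([-np.sin(a),np.cos(a)])
    q=P[:,:2]-[.6467,-.0198];r=np.c_[q@ex,q@ey,P[:,2]]*1000
    g=r[(abs(r[:,0])<xm)&(abs(r[:,1])<ym)&(r[:,2]>z0)&(r[:,2]<z1)]
    print('rig frame box %g-%g:'%(z0,z1),rect(g/1000),'x',np.percentile(g[:,0],[1,99]).round(1),'y',np.percentile(g[:,1],[1,99]).round(1),'z',np.median(g[:,2]).round(1),len(g))
E
python3 - <<'E'
from h import *
delta(417.3,-284,15,-31)
im,d=snap('side','p9.png');W=cloud('side',d)
rigbox(W,86,103); rigbox(W,67,82,60,150); rigbox(W,42,52,30,50)
E
```

```text
pos [650.6 -20.8 201.7] yaw -13.18 open 85.4 t 24.73
units tx -6.685 ty 12.379 tz 7.466 wz 2.97
rig frame box 86-103: (array([ 1.2, -1.1]), array([ 51.5, 112.7]), -89.4) x [-24.3  25.8] y [-55.2  54.3] z 93.6 826
rig frame box 67-82: (array([ 0.9, -0.3]), array([ 53.8, 263.6]), 89.9) x [-25.4  25.3] y [-128.7  130.2] z 73.7 1345
rig frame box 42-52: (array([-18. ,   0.2]), array([10.5, 60.1]), 88.2) x [-22.9 -12.1] y [-29.6  29.9] z 46.3 106
```

>>> play_rows:
  increments:
    - [[-0.478, 0.884, 0], [0, 0, 0], 1]
    - [[-0.478, 0.884, 0], [0, 0, 0], 1]
    - [[-0.478, 0.884, 0], [0, 0, 0], 1]
    - [[-0.478, 0.884, 0], [0, 0, 0], 1]
    - [[-0.478, 0.884, 0], [0, 0, 0], 1]
    - [[-0.478, 0.884, 0], [0, 0, 0], 1]
    - [[-0.478, 0.884, 0], [0, 0, 0], 1]
  newtons: 60

```text
time: 25.37
position: [0.5303, -0.1535, 0.1954]
tcp_rot: [0.993, -0.115, -0.001, -0.0]
wrist_force: [0.1, 0.0, -0.2]
opening: 0.0855
```

>>> play_rows:
  increments:
    - [[-0.478, 0.884, 0], [0, 0, 0], 1]
    - [[-0.478, 0.884, 0], [0, 0, 0], 1]
    - [[-0.478, 0.884, 0], [0, 0, 0], 1]
    - [[-0.478, 0.884, 0], [0, 0, 0], 1]
    - [[-0.478, 0.884, 0], [0, 0, 0], 1]
    - [[-0.478, 0.884, 0], [0, 0, 0], 1]
    - [[-0.478, 0.884, 0], [0, 0, 0], 1]

```text
time: 25.95
position: [0.4136, -0.2849, 0.1955]
tcp_rot: [0.993, -0.115, -0.0, -0.0]
wrist_force: [0.4, -0.9, -0.6]
opening: 0.0853
```

>>> play_rows:
  increments:
    - [[0, 0, 0.9], [0, 0, 0], 1]
    - [[0, 0, 0.9], [0, 0, 0], 1]
    - [[0, 0, 0.9], [0, 0, 0], 1]
    - [[0, 0, 0.9], [0, 0, 0], 1]
    - [[0, 0, 0.9], [0, 0, 0], 1]
    - [[0, 0, 0], [0, 0, 0], 1]
    - [[0, 0, 0], [0, 0, 0], 1]

```text
time: 26.53
position: [0.414, -0.2835, 0.0828]
tcp_rot: [0.993, -0.115, -0.001, -0.001]
wrist_force: [-0.5, -0.7, 0.8]
opening: 0.0856
```

```bash
python3 - <<'E'
from h import *
delta(417.3,-284,16,-13.1)
im,d=snap('side','p10.png');W=cloud('side',d)
print(fit('side',W,(346,211),.019,.034))
E
```

```text
pos [ 414.  -283.5   82.8] yaw -13.17 open 85.6 t 26.53
units tx 0.134 ty -0.012 tz 2.672 wz -0.011
(array([ 418.1, -283.4]), array([54.6, 61.4]), -84.1)
```

>>> play_rows:
  increments:
    - [[0.13, -0.01, 0.7], [0, 0, 0], 1]
    - [[0, 0, 0.8], [0, 0, 0], 1]
    - [[0, 0, 0.7], [0, 0, 0], 1]
    - [[0, 0, 0.4], [0, 0, 0], 1]
    - [[0, 0, 0.1], [0, 0, 0], 1]
    - [[0, 0, 0], [0, 0, 0], 1]

```text
time: 27.08
position: [0.4185, -0.2849, 0.0168]
tcp_rot: [0.993, -0.115, 0.0, 0.0]
wrist_force: [0.3, 0.0, 0.5]
opening: 0.0854
```

>>> play_rows:
  increments:
    - [[0, 0, 0], [0, 0, 0], -1]
    - [[0, 0, 0], [0, 0, 0], -1]
    - [[0, 0, 0], [0, 0, 0], -1]
    - [[0, 0, 0], [0, 0, 0], -1]
    - [[0, 0, 0], [0, 0, 0], -1]
    - [[0, 0, 0], [0, 0, 0], -1]
    - [[0, 0, 0], [0, 0, 0], -1]

```text
time: 27.67
position: [0.4188, -0.2852, 0.0181]
tcp_rot: [0.993, -0.115, 0.001, 0.001]
wrist_force: [-4.0, 3.1, 14.3]
opening: 0.0538
```

>>> play_rows:
  increments:
    - [[0, 0, -0.4], [0, 0, 0], -1]
    - [[0, 0, -0.8], [0, 0, 0], -1]
    - [[0, 0, -0.9], [0, 0, 0], -1]
    - [[0, 0, -0.9], [0, 0, 0], -1]
    - [[0, 0, -0.9], [0, 0, 0], -1]
    - [[0, 0, -0.9], [0, 0, 0], -1]
    - [[0, 0, -0.9], [0, 0, 0], -1]
    - [[0, 0, 0], [0, 0, 0], -1]

```text
time: 28.33
position: [0.4201, -0.2858, 0.1637]
tcp_rot: [0.993, -0.115, 0.003, 0.002]
wrist_force: [1.9, -0.7, -3.3]
opening: 0.0529
```

```bash
python3 - <<'E'
from h import *
delta(647.5,-21,125,-13.1);print(state()['wrist_force'])
im,d=snap('side','p10.png');W=cloud('side',d)
for x in spotter.trace('weight_large','side')[:2]: 
        p=W[x['region']&(d>0)]; z=np.percentile(p[:,2],90); p=p[p[:,2]>z-.008];print(x['p'],x['position'],rect(p),z)
E
```

```text
pos [ 420.1 -285.8  163.7] yaw -13.17 open 52.9 t 28.33
units tx 6.443 ty -12.385 tz 1.547 wz -0.012
[ 1.94178007 -0.6739105  -3.33551806]
0.75 [346.9, 155.7] (array([ 422.1, -285.8]), array([50. , 59.8]), -79.3) 0.17054152518548935
```

View pics/p10.png

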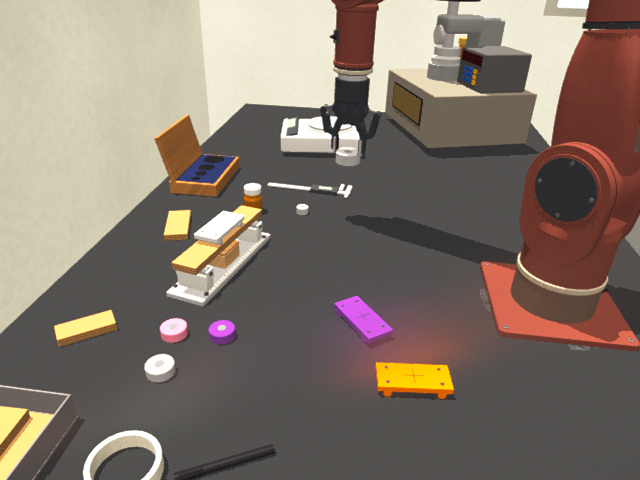

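The weight is held, and the saddle sits centred on the strip at (218,228). Carrying it over.

>>> play_rows:
  increments:
    - [[0.46, -0.885, 0], [0, 0, 0], -1]
    - [[0.46, -0.885, 0], [0, 0, 0], -1]
    - [[0.46, -0.885, 0], [0, 0, 0], -1]
    - [[0.46, -0.885, 0], [0, 0, 0], -1]
    - [[0.46, -0.885, 0], [0, 0, 0], -1]
    - [[0.46, -0.885, 0], [0, 0, 0], -1]
    - [[0.46, -0.885, 0], [0, 0, 0], -1]

```text
time: 29.02
position: [0.5314, -0.151, 0.1568]
tcp_rot: [0.993, -0.115, -0.002, -0.0]
wrist_force: [0.8, -0.1, -3.3]
opening: 0.0533
```

>>> play_rows:
  increments:
    - [[0.46, -0.885, 0], [0, 0, 0], -1]
    - [[0.46, -0.885, 0], [0, 0, 0], -1]
    - [[0.46, -0.885, 0], [0, 0, 0], -1]
    - [[0.46, -0.885, 0], [0, 0, 0], -1]
    - [[0.46, -0.885, 0], [0, 0, 0], -1]
    - [[0.46, -0.885, 0], [0, 0, 0], -1]
    - [[0.46, -0.885, 0], [0, 0, 0], -1]
    - [[0, 0, 0], [0, 0, 0], -1]

```text
time: 29.68
position: [0.6465, -0.0138, 0.1564]
tcp_rot: [0.994, -0.112, -0.001, -0.002]
wrist_force: [-1.9, 0.9, -3.6]
opening: 0.0531
```

>>> play_rows:
  increments:
    - [[0, 0, 0.5], [0, 0, 0], -1]
    - [[0, 0, 0.5], [0, 0, 0], -1]
    - [[0, 0, 0], [0, 0, 0], -1]
    - [[0, 0, 0], [0, 0, 0], -1]

```text
time: 30.02
position: [0.6438, -0.0213, 0.1314]
tcp_rot: [0.993, -0.115, -0.002, 0.0]
wrist_force: [1.0, -0.6, -4.7]
opening: 0.0532
```

```bash
python3 - <<'E'
from h import *
delta(647.5,-21,114.5,-13.1);print(state()['wrist_force'])
for n in('side','top'):
  im,d=snap(n,n+'11.png');W=cloud(n,d)
  for x in spotter.trace('weight_large',n)[:2]: 
        p=W[x['region']&(d>0)]; z=np.percentile(p[:,2],90); print(n,x['p'],x['position'],rect(p[p[:,2]>z-.008]),z)
  if n=='side':
    rigbox(W,86,103);rigbox(W,118,140,45,45)
    cv2.imwrite('pics/c11.png',cv2.resize(im[130:280,140:340,::-1],(800,600),interpolation=cv2.INTER_CUBIC))
E
```

```text
pos [643.8 -21.3 131.4] yaw -13.26 open 53.2 t 30.02
units tx 0.142 ty -0.047 tz 0.678 wz -0.027
[ 0.99635821 -0.61404253 -4.71237327]
side 0.79 [219.3, 210.2] (array([647.2, -16.9]), array([45.6, 55.4]), -64.9) 0.13839390063608875
rig frame box 86-103: (array([ 1. , -0.8]), array([ 52.2, 113.8]), -89.5) x [-24.2  25.9] y [-52.9  55. ] z 93.5 642
rig frame box 118-140: (array([-5.2,  0.9]), array([54.6, 62.2]), -36.6) x [-35.4  25.4] y [-26.1  26.8] z 136.8 526
```

View pics/c11.png

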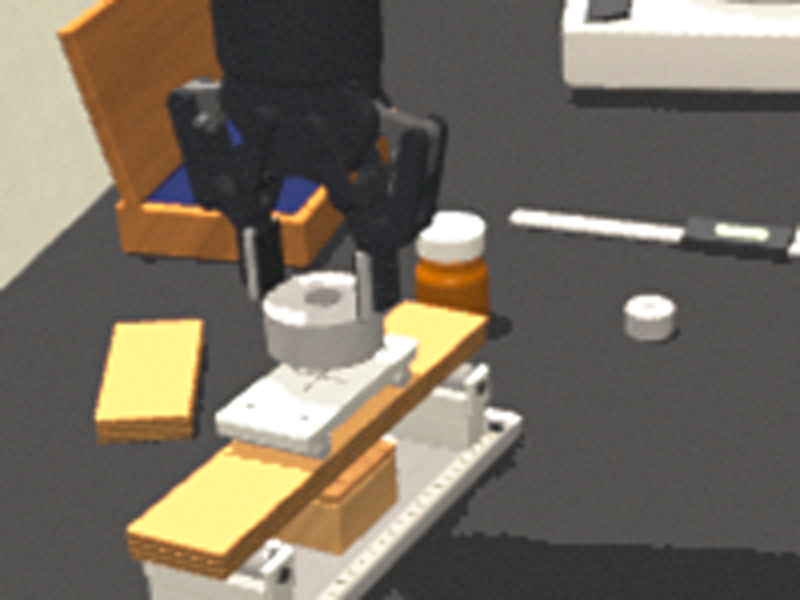

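>>> play_rows:
  increments:
    - [[0.17, 0.02, 0], [0, 0, 0], -1]
    - [[0, 0, 0.3], [0, 0, 0], -1]
    - [[0, 0, 0.28], [0, 0, 0], -1]
    - [[0, 0, 0], [0, 0, 0], -1]
    - [[0, 0, 0], [0, 0, 0], -1]

```text
time: 30.63
position: [0.6489, -0.0213, 0.1183]
tcp_rot: [0.993, -0.115, -0.001, 0.0]
wrist_force: [0.5, 0.0, -3.4]
opening: 0.0533
```

```bash
python3 - <<'E'
from h import *
delta(648,-21,113.5,-13.1);print(state()['wrist_force'])
im,d=snap('side','p12.png');W=cloud('side',d)
for x in spotter.trace('weight_large','side')[:1]:
    m=cv2.erode(x['region'].astype(np.uint8),np.ones((2,2)))>0
    p=W[m&(d>0)];z=np.percentile(p[:,2],90); p=p[p[:,2]>z-.005];print(x['p'],rect(p),z)
    A=np.c_[p[:,:2]-p[:,:2].mean(0),np.ones(len(p))];print('plane',np.linalg.lstsq(A,p[:,2],rcond=None)[0])
    hsv=cv2.cvtColor(im,cv2.COLOR_RGB2GRAY); print(x['position'])
rigbox(W,112,135,25,40)
E
```

```text
pos [648.9 -21.3 118.3] yaw -13.17 open 53.3 t 30.63
units tx -0.038 ty -0.003 tz 0.192 wz -0.012
[ 0.45098431  0.02342137 -3.38819481]
0.72 (array([652.2, -16.7]), array([41.1, 56.2]), -68.8) 0.12535640465280792
plane [-0.00303378 -0.03290941  0.12435958]
[217.5, 214.9]
rig frame box 112-135: (array([-0. , -0.9]), array([49.8, 58.6]), -90.0) x [-24.7  24.2] y [-27.6  27.4] z 124.1 380
```

>>> play_rows:
  increments:
    - [[-0.03, 0, 0.1], [0, 0, 0], -1]
    - [[0, 0, 0.07], [0, 0, 0], -1]
    - [[0, 0, 0], [0, 0, 0], -1]
    - [[0, 0, 0], [0, 0, 0], -1]

```text
time: 31.07
position: [0.6488, -0.0211, 0.115]
tcp_rot: [0.993, -0.115, -0.0, 0.0]
wrist_force: [-0.4, 0.0, -3.2]
opening: 0.0529
```

```bash
python3 - <<'E'
from h import *
delta(648,-21,113.5,-13.1);print(state()['wrist_force'])
im,d=snap('side');W=cloud('side',d)
rigbox(W,112,135,25,40)
E
```

```text
pos [648.8 -21.1 115. ] yaw -13.17 open 52.9 t 31.07
units tx -0.031 ty 0.002 tz 0.06 wz -0.012
[-0.42374965  0.00438222 -3.1999941 ]
rig frame box 112-135: (array([4.5, 2.9]), array([47.3, 58.7]), -49.9) x [-24.6  23.7] y [-26.3  28.4] z 121.0 338
```

Still hanging, about 1–1.5 mm up. One more small step, then release.

>>> play_rows:
  increments:
    - [[-0.03, 0, 0.05], [0, 0, 0], -1]
    - [[0, 0, 0], [0, 0, 0], -1]
    - [[0, 0, 0], [0, 0, 0], -0.05]
    - [[0, 0, 0], [0, 0, 0], 0.15]
    - [[0, 0, 0], [0, 0, 0], 0.3]
    - [[0, 0, 0], [0, 0, 0], 0.5]
    - [[0, 0, 0], [0, 0, 0], 0.7]
    - [[0, 0, 0], [0, 0, 0], 0.8]

```text
time: 31.78
position: [0.6486, -0.0209, 0.1144]
tcp_rot: [0.993, -0.115, 0.001, -0.0]
wrist_force: [-0.1, 0.9, -0.2]
opening: 0.077
```

>>> play_rows:
  increments:
    - [[0, 0, 0], [0, 0, 0], 0.8]
    - [[0, 0, -0.5], [0, 0, 0], 0.9]
    - [[0, 0, -0.9], [0, 0, 0], 0.9]
    - [[0, 0, -0.9], [0, 0, 0], 1]
    - [[0, 0, -0.9], [0, 0, 0], 1]
    - [[0, 0, -0.9], [0, 0, 0], 1]
    - [[0, 0, 0], [0, 0, 0], 1]

```text
time: 32.37
position: [0.6503, -0.0205, 0.2228]
tcp_rot: [0.993, -0.115, 0.004, -0.0]
wrist_force: [0.2, 0.1, 0.9]
opening: 0.0856
```

```bash
python3 - <<'E'
from h import *
delta(647,291.7,16,-13.1)
im,d=snap('side','p13.png');W=cloud('side',d)
rigbox(W,112,135,45,45); rigbox(W,86,100); rigbox(W,67,82,60,150)
print('med',fit('side',W,(160,365),.011,.026))
cv2.imwrite('pics/c13.png',cv2.resize(im[160:310,140:340,::-1],(800,600),interpolation=cv2.INTER_CUBIC))
E
```

```text
pos [650.3 -20.5 222.8] yaw -13.17 open 85.6 t 32.37
units tx -2.976 ty -12.129 tz 8.274 wz -0.012
rig frame box 112-135: (array([ 0.3, -1.4]), array([56.5, 58.6]), -86.2) x [-27.3  27.7] y [-27.9  27.5] z 119.6 396
rig frame box 86-100: (array([-1.3, -0.2]), array([ 52. , 114.6]), 87.2) x [-26.7  25.4] y [-55.4  54.7] z 93.5 498
rig frame box 67-82: (array([ 0.3, -0.5]), array([ 53.8, 265.3]), -89.9) x [-25.8  25.4] y [-128.7  130.3] z 73.7 1349
med (array([647.6, 292.9]), array([42.7, 43.3]), 39.2)
```

View pics/c13.png

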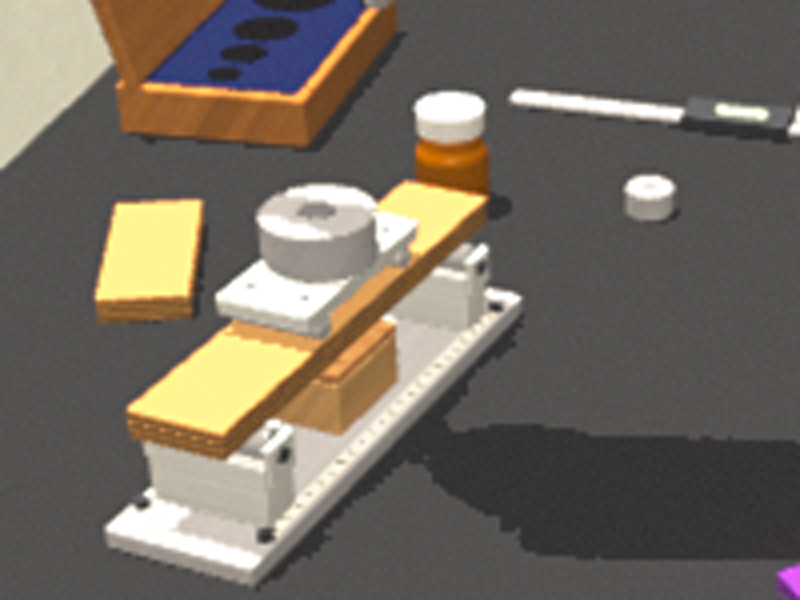

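The large weight sits flat and centred, and everything below it is undisturbed. The medium weight is next.

>>> play_rows:
  increments:
    - [[-0.213, -0.866, 0], [0, 0, 0], 1]
    - [[-0.213, -0.866, 0], [0, 0, 0], 1]
    - [[-0.213, -0.866, 0], [0, 0, 0], 1]
    - [[-0.213, -0.866, 0], [0, 0, 0], 1]
    - [[-0.213, -0.866, 0], [0, 0, 0], 1]
    - [[-0.213, -0.866, 0], [0, 0, 0], 1]
    - [[-0.213, -0.866, 0], [0, 0, 0], 1]
  newtons: 40

```text
time: 33.0
position: [0.646, 0.1361, 0.2161]
tcp_rot: [0.993, -0.115, -0.0, 0.0]
wrist_force: [-0.3, 0.5, 0.6]
opening: 0.0849
```

>>> play_rows:
  increments:
    - [[-0.213, -0.866, 0], [0, 0, 0], 1]
    - [[-0.213, -0.866, 0], [0, 0, 0], 1]
    - [[-0.213, -0.866, 0], [0, 0, 0], 1]
    - [[-0.213, -0.866, 0], [0, 0, 0], 1]
    - [[-0.213, -0.866, 0], [0, 0, 0], 1]
    - [[-0.213, -0.866, 0], [0, 0, 0], 1]
    - [[-0.213, -0.866, 0], [0, 0, 0], 1]

```text
time: 33.58
position: [0.6443, 0.292, 0.216]
tcp_rot: [0.993, -0.115, -0.0, 0.0]
wrist_force: [0.4, 0.7, 0.2]
opening: 0.0853
```

>>> play_rows:
  increments:
    - [[0, 0, 0.9], [0, 0, 0], 1]
    - [[0, 0, 0.9], [0, 0, 0], 1]
    - [[0, 0, 0.9], [0, 0, 0], 1]
    - [[0, 0, 0.9], [0, 0, 0], 1]
    - [[0, 0, 0.9], [0, 0, 0], 1]
    - [[0, 0, 0.9], [0, 0, 0], 1]
    - [[0, 0, 0], [0, 0, 0], 1]
    - [[0, 0, 0], [0, 0, 0], 1]

```text
time: 34.25
position: [0.6438, 0.2906, 0.0803]
tcp_rot: [0.993, -0.115, -0.001, 0.001]
wrist_force: [-1.1, -0.1, 0.6]
opening: 0.0855
```

```bash
python3 - <<'E'
from h import *
delta(646.7,291.7,13,-13.1)
E
```

```text
pos [643.8 290.6  80.3] yaw -13.18 open 85.5 t 34.25
units tx 0.103 ty -0.069 tz 2.692 wz -0.013
```

>>> play_rows:
  increments:
    - [[0.1, -0.07, 0.7], [0, 0, 0], 1]
    - [[0, 0, 0.8], [0, 0, 0], 1]
    - [[0, 0, 0.7], [0, 0, 0], 1]
    - [[0, 0, 0.4], [0, 0, 0], 1]
    - [[0, 0, 0.07], [0, 0, 0], 1]
    - [[0, 0, 0], [0, 0, 0], 1]

```text
time: 34.75
position: [0.6477, 0.2925, 0.0151]
tcp_rot: [0.993, -0.115, 0.0, -0.0]
wrist_force: [-0.7, 0.4, 0.7]
opening: 0.0854
```

>>> play_rows:
  increments:
    - [[0, 0, 0], [0, 0, 0], -1]
    - [[0, 0, 0], [0, 0, 0], -1]
    - [[0, 0, 0], [0, 0, 0], -1]
    - [[0, 0, 0], [0, 0, 0], -1]
    - [[0, 0, 0], [0, 0, 0], -1]
    - [[0, 0, 0], [0, 0, 0], -1]
    - [[0, 0, 0], [0, 0, 0], -1]
    - [[0, 0, 0], [0, 0, 0], -1]

```text
time: 35.42
position: [0.6491, 0.2942, 0.0182]
tcp_rot: [0.993, -0.115, 0.002, -0.002]
wrist_force: [-1.6, 1.2, 16.4]
opening: -0.0001
```

>>> play_rows:
  increments:
    - [[0, 0, -0.4], [0, 0, 0], -1]
    - [[0, 0, -0.9], [0, 0, 0], -1]
    - [[0, 0, -0.9], [0, 0, 0], -1]
    - [[0, 0, -0.9], [0, 0, 0], -1]
    - [[0, 0, -0.9], [0, 0, 0], -1]
    - [[0, 0, -0.9], [0, 0, 0], -1]
    - [[0, 0, -0.9], [0, 0, 0], -1]
    - [[0, 0, -0.7], [0, 0, 0], -1]

```text
time: 36.08
position: [0.6477, 0.2924, 0.1798]
tcp_rot: [0.993, -0.115, 0.001, -0.0]
wrist_force: [-0.4, 0.1, 0.6]
opening: -0.0001
```

```bash
python3 - <<'E'
from h import *
delta(648.3,-21.3,140,-13.1);print(state()['wrist_force'])
im,d=snap('side','p14.png');W=cloud('side',d)
for x in spotter.trace('weight_medium','side')[:4]:
    p=W[x['region']&(d>0)];z=np.percentile(p[:,2],90);print(x['p'],np.round(x['position']),rect(p[p[:,2]>z-.006]),z)
E
```

```text
pos [647.7 292.4 179.8] yaw -13.18 open -0.1 t 36.08
units tx 2.885 ty 12.214 tz 1.591 wz -0.013
[-0.39093732  0.064501    0.57303586]
0.95 [221. 331.] (array([580.9, 195.6]), array([41.3, 44.6]), -71.5) 0.017924498262441805
0.93 [163. 368.] (array([647.5, 292.2]), array([42.9, 43.2]), -65.5) 0.018054065608019733
0.59 [174. 328.] (array([661.1, 205.2]), array([41.2, 43. ]), 88.0) 0.018000677960057006
```

The grasp was too high and the fingers shut above the disc, which has not moved. The tips are at the TCP when shut and further back when open, so I'll go lower.

>>> play_rows:
  increments:
    - [[0, 0, 0], [0, 0, 0], 1]
    - [[0, 0, 0], [0, 0, 0], 1]
    - [[0, 0, 0], [0, 0, 0], 1]
    - [[0, 0, 0], [0, 0, 0], 1]
    - [[0, 0, 0], [0, 0, 0], 1]
    - [[0, 0, 0], [0, 0, 0], 1]
    - [[0, 0, 0], [0, 0, 0], 1]

```text
time: 36.77
position: [0.6474, 0.2923, 0.1768]
tcp_rot: [0.993, -0.115, -0.0, 0.0]
wrist_force: [0.0, 0.1, -0.5]
opening: 0.0835
```

>>> play_rows:
  increments:
    - [[0, 0, 0.9], [0, 0, 0], 1]
    - [[0, 0, 0.9], [0, 0, 0], 1]
    - [[0, 0, 0.9], [0, 0, 0], 1]
    - [[0, 0, 0.9], [0, 0, 0], 1]
    - [[0, 0, 0.9], [0, 0, 0], 1]
    - [[0, 0, 0.5], [0, 0, 0], 1]
    - [[0, 0, 0], [0, 0, 0], 1]
    - [[0, 0, 0], [0, 0, 0], 1]

```text
time: 37.43
position: [0.6473, 0.2923, 0.0521]
tcp_rot: [0.993, -0.115, -0.0, 0.0]
wrist_force: [-0.4, 0.3, 1.4]
opening: 0.0851
```

```bash
python3 - <<'E'
from h import *
delta(646.7,291.5,4,-13.1)
E
```

```text
pos [647.3 292.3  52.1] yaw -13.17 open 85.1 t 37.43
units tx -0.015 ty 0.038 tz 1.922 wz -0.012
```

>>> play_rows:
  increments:
    - [[0, 0.03, 0.7], [0, 0, 0], 1]
    - [[0, 0, 0.7], [0, 0, 0], 1]
    - [[0, 0, 0.4], [0, 0, 0], 1]
    - [[0, 0, 0.12], [0, 0, 0], 1]
    - [[0, 0, 0], [0, 0, 0], 1]
    - [[0, 0, 0], [0, 0, 0], 1]

```text
time: 37.93
position: [0.6479, 0.2921, 0.0054]
tcp_rot: [0.993, -0.115, 0.001, -0.0]
wrist_force: [0.0, -0.3, 1.1]
opening: 0.0853
```

>>> play_rows:
  increments:
    - [[0, 0, 0], [0, 0, 0], -1]
    - [[0, 0, 0], [0, 0, 0], -1]
    - [[0, 0, 0], [0, 0, 0], -1]
    - [[0, 0, 0], [0, 0, 0], -1]
    - [[0, 0, 0], [0, 0, 0], -1]
    - [[0, 0, 0], [0, 0, 0], -1]

```text
time: 38.43
position: [0.6477, 0.2918, 0.005]
tcp_rot: [0.993, -0.115, 0.0, -0.0]
wrist_force: [-0.8, -0.9, 6.3]
opening: 0.041
```

>>> play_rows:
  increments:
    - [[0, 0, 0], [0, 0, 0], -1]
    - [[0, 0, -0.4], [0, 0, 0], -1]
    - [[0, 0, -0.9], [0, 0, 0], -1]
    - [[0, 0, -0.9], [0, 0, 0], -1]
    - [[0, 0, -0.9], [0, 0, 0], -1]
    - [[0, 0, -0.9], [0, 0, 0], -1]
    - [[0, 0, -0.9], [0, 0, 0], -1]
    - [[0, 0, -0.9], [0, 0, 0], -1]

```text
time: 39.1
position: [0.6468, 0.2914, 0.1503]
tcp_rot: [0.993, -0.115, -0.0, 0.0]
wrist_force: [-0.0, -0.4, -2.3]
opening: 0.041
```

>>> play_rows:
  increments:
    - [[0, 0, -0.8], [0, 0, 0], -1]
    - [[0, 0, 0], [0, 0, 0], -1]
    - [[0, 0, 0], [0, 0, 0], -1]

```text
time: 39.35
position: [0.6475, 0.2919, 0.1702]
tcp_rot: [0.993, -0.115, 0.001, -0.0]
wrist_force: [0.3, -0.5, -3.1]
opening: 0.0408
```

```bash
python3 - <<'E'
from h import *
delta(648.3,-21.3,140,-13.1);print(state()['wrist_force'])
im,d=snap('side','p15.png');W=cloud('side',d)
for x in spotter.trace('weight_medium','side')[:4]:
    p=W[x['region']&(d>0)];z=np.percentile(p[:,2],90);print(x['p'],np.round(x['position']),rect(p[p[:,2]>z-.006]),z)
E
```

```text
pos [647.5 291.9 170.2] yaw -13.17 open 40.8 t 39.35
units tx 2.884 ty 12.191 tz 1.208 wz -0.011
[ 0.27614409 -0.45205886 -3.08258633]
0.92 [175. 329.] (array([661.8, 205.5]), array([42.2, 43. ]), 54.5) 0.018030680431445286
0.87 [141. 279.] (array([653.1, 296.4]), array([29.1, 44.4]), -59.5) 0.18292767029861529
0.82 [224. 332.] (array([581.3, 196.8]), array([41. , 43.2]), -37.2) 0.01781892826745225
```

>>> play_rows:
  increments:
    - [[0.206, 0.871, 0], [0, 0, 0], -1]
    - [[0.206, 0.871, 0], [0, 0, 0], -1]
    - [[0.206, 0.871, 0], [0, 0, 0], -1]
    - [[0.206, 0.871, 0], [0, 0, 0], -1]
    - [[0.206, 0.871, 0], [0, 0, 0], -1]
    - [[0.206, 0.871, 0], [0, 0, 0], -1]
    - [[0.206, 0.871, 0], [0, 0, 0], -1]

```text
time: 40.03
position: [0.6466, 0.1334, 0.1672]
tcp_rot: [0.993, -0.115, -0.001, 0.0]
wrist_force: [-0.1, -0.4, -2.3]
opening: 0.0411
```

>>> play_rows:
  increments:
    - [[0.206, 0.871, 0], [0, 0, 0], -1]
    - [[0.206, 0.871, 0], [0, 0, 0], -1]
    - [[0.206, 0.871, 0], [0, 0, 0], -1]
    - [[0.206, 0.871, 0], [0, 0, 0], -1]
    - [[0.206, 0.871, 0], [0, 0, 0], -1]
    - [[0.206, 0.871, 0], [0, 0, 0], -1]
    - [[0.206, 0.871, 0], [0, 0, 0], -1]
    - [[0, 0, 0], [0, 0, 0], -1]

```text
time: 40.7
position: [0.6471, -0.0287, 0.1669]
tcp_rot: [0.993, -0.118, -0.001, 0.002]
wrist_force: [0.2, -1.6, -2.1]
opening: 0.041
```

>>> play_rows:
  increments:
    - [[0, 0, 0.5], [0, 0, 0], -1]
    - [[0, 0, 0.5], [0, 0, 0], -1]
    - [[0, 0, 0], [0, 0, 0], -1]
    - [[0, 0, 0], [0, 0, 0], -1]

```text
time: 41.03
position: [0.6467, -0.0203, 0.1419]
tcp_rot: [0.994, -0.114, -0.002, -0.0]
wrist_force: [-0.0, 0.2, -1.9]
opening: 0.0411
```

```bash
python3 - <<'E'
from h import *
delta(648.3,-21,127,-13.1);print(state()['wrist_force'])
im,d=snap('side','p16.png');W=cloud('side',d)
for x in spotter.trace('weight_medium','side')[:3]:
    p=W[x['region']&(d>0)];z=np.percentile(p[:,2],90);print(x['p'],np.round(x['position']),rect(p[p[:,2]>z-.006]),z)
rigbox(W,140,162,20,45);rigbox(W,112,124,45,45)
cv2.imwrite('pics/c16.png',cv2.resize(im[130:280,140:340,::-1],(800,600),interpolation=cv2.INTER_CUBIC))
E
```

```text
pos [646.7 -20.3 141.9] yaw -13.06 open 41.1 t 41.03
units tx 0.068 ty 0.011 tz 0.594 wz 0.006
[-0.04355352  0.18317759 -1.87081781]
0.92 [176. 328.] (array([661.1, 204.1]), array([40.5, 44.3]), -67.4) 0.017932456438001534
0.68 [217. 201.] (array([651., -17.]), array([30.4, 44. ]), -72.5) 0.1544032567046826
0.61 [223. 334.] (array([580.8, 195.6]), array([41.3, 43.2]), -71.8) 0.018106692186351733
rig frame box 140-162: (array([4.1, 4.4]), array([34.4, 44.8]), -55.5) x [-19.6  19.9] y [-17.2  21.8] z 153.0 252
rig frame box 112-124: (array([-1.5,  3.6]), array([49.8, 56.2]), 33.4) x [-27.3  26.8] y [-26.1  27.4] z 119.5 354
```

View pics/c16.png

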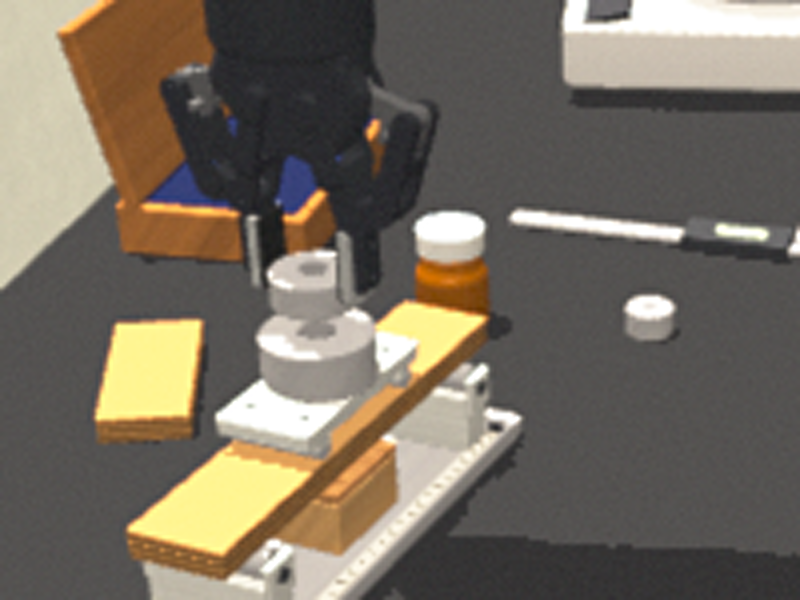

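>>> play_rows:
  increments:
    - [[0.06, 0.01, 0], [0, 0, 0], -1]
    - [[0, 0, 0.25], [0, 0, 0], -1]
    - [[0, 0, 0.22], [0, 0, 0], -1]
    - [[0, 0, 0], [0, 0, 0], -1]
    - [[0, 0, 0], [0, 0, 0], -1]
    - [[0, 0, 0], [0, 0, 0], -1]

```text
time: 41.63
position: [0.6494, -0.0223, 0.1323]
tcp_rot: [0.993, -0.115, -0.0, -0.0]
wrist_force: [-0.8, 0.4, -1.7]
opening: 0.0408
```

```bash
python3 - <<'E'
from h import *
delta(648.3,-21,126.5,-13.1);print(state()['wrist_force'])
im,d=snap('side','p17.png');W=cloud('side',d)
rigbox(W,132,162,20,45);rigbox(W,112,124,45,45)
E
```

```text
pos [649.4 -22.3 132.3] yaw -13.18 open 40.8 t 41.63
units tx -0.053 ty -0.040 tz 0.231 wz -0.013
[-0.77201346  0.35666024 -1.67440742]
rig frame box 132-162: (array([5.5, 3.4]), array([32.9, 45.9]), -52.1) x [-19.6  19.1] y [-19.3  20.7] z 143.5 237
rig frame box 112-124: (array([-3.4,  6.5]), array([41.8, 56.3]), 32.9) x [-27.7  25.9] y [-22.1  27.8] z 119.4 269
```

>>> play_rows:
  increments:
    - [[-0.04, 0, 0.12], [0, 0, 0], -1]
    - [[0, 0, 0.09], [0, 0, 0], -1]
    - [[0, 0, 0], [0, 0, 0], -1]
    - [[0, 0, 0], [0, 0, 0], -1]

```text
time: 42.02
position: [0.6483, -0.0221, 0.1268]
tcp_rot: [0.993, -0.115, -0.0, 0.0]
wrist_force: [0.2, 1.0, -2.9]
opening: 0.0411
```

```bash
python3 - <<'E'
from h import *
delta(648.3,-21,126.5,-13.1);print(state()['wrist_force'])
im,d=snap('side','p18.png');W=cloud('side',d)
rigbox(W,132,162,20,45)
E
```

```text
pos [648.3 -22.1 126.8] yaw -13.18 open 41.1 t 42.02
units tx -0.008 ty -0.043 tz 0.014 wz -0.013
[ 0.16078991  0.95099425 -2.90541326]
rig frame box 132-162: (array([5.5, 1.9]), array([32.7, 46.3]), -53.8) x [-19.7  19.2] y [-20.1  20.5] z 138.5 193
```

About 1 mm up and still carried. A tiny step down, then release and back off.

>>> play_rows:
  increments:
    - [[0, 0, 0.02], [0, 0, 0], -1]
    - [[0, 0, 0], [0, 0, 0], -1]
    - [[0, 0, 0], [0, 0, 0], -0.1]
    - [[0, 0, 0], [0, 0, 0], 0.1]
    - [[0, 0, 0], [0, 0, 0], 0.3]
    - [[0, 0, 0], [0, 0, 0], 0.5]
    - [[0, 0, 0], [0, 0, 0], 0.8]
    - [[0, 0, 0], [0, 0, 0], 0.9]

```text
time: 42.73
position: [0.6485, -0.022, 0.1267]
tcp_rot: [0.993, -0.115, 0.0, -0.0]
wrist_force: [0.2, 0.9, -0.9]
opening: 0.081
```

>>> play_rows:
  increments:
    - [[0, 0, 0], [0, 0, 0], 1]
    - [[0, 0, -0.5], [0, 0, 0], 1]
    - [[0, 0, -0.9], [0, 0, 0], 1]
    - [[0, 0, -0.9], [0, 0, 0], 1]
    - [[0, 0, -0.9], [0, 0, 0], 1]
    - [[0, 0, -0.9], [0, 0, 0], 1]
    - [[0, 0, 0], [0, 0, 0], 1]
    - [[0, 0, 0], [0, 0, 0], 1]

```text
time: 43.4
position: [0.6493, -0.0218, 0.2316]
tcp_rot: [0.993, -0.115, 0.002, -0.0]
wrist_force: [0.6, -0.4, -0.4]
opening: 0.0856
```

```bash
python3 - <<'E'
from h import *
delta(648.3,-21,126.5,-13.1)
im,d=snap('side','p19.png');W=cloud('side',d)
rigbox(W,131,150,45,45);rigbox(W,112,124,45,45);rigbox(W,86,100); rigbox(W,67,82,60,150); rigbox(W,42,52,30,50)
for t in('weight_small','jar','caliper'):
    for r in spotter.trace(t,'side')[:1]: print(t,r['p'],np.round(r['position']))
cv2.imwrite('pics/c19.png',cv2.resize(im[130:280,140:340,::-1],(800,600),interpolation=cv2.INTER_CUBIC))
E
```

```text
pos [649.3 -21.8 231.6] yaw -13.17 open 85.6 t 43.4
units tx -0.047 ty -0.024 tz 4.204 wz -0.012
rig frame box 131-150: (array([ 1. , -0.5]), array([41.1, 43.6]), 75.6) x [-20.1  20.2] y [-20.4  20.6] z 137.5 236
rig frame box 112-124: (array([-3.8,  5. ]), array([44.8, 56.4]), 39.2) x [-28.1  26.3] y [-23.   28.2] z 119.0 241
rig frame box 86-100: (array([-1.5, -1.3]), array([ 52.7, 115.4]), 86.0) x [-26.7  25.5] y [-54.4  54.9] z 93.5 511
rig frame box 67-82: (array([ 0.3, -0.7]), array([ 53.1, 264.4]), 90.0) x [-25.6  25.1] y [-128.5  130.3] z 73.7 1338
rig frame box 42-52: (array([-17.8,   0.1]), array([12.1, 61.6]), 88.0) x [-22.9 -12.5] y [-30.6  30.4] z 46.5 101
jar 0.92 [252. 197.]
caliper 0.81 [321. 186.]
```

View pics/c19.png

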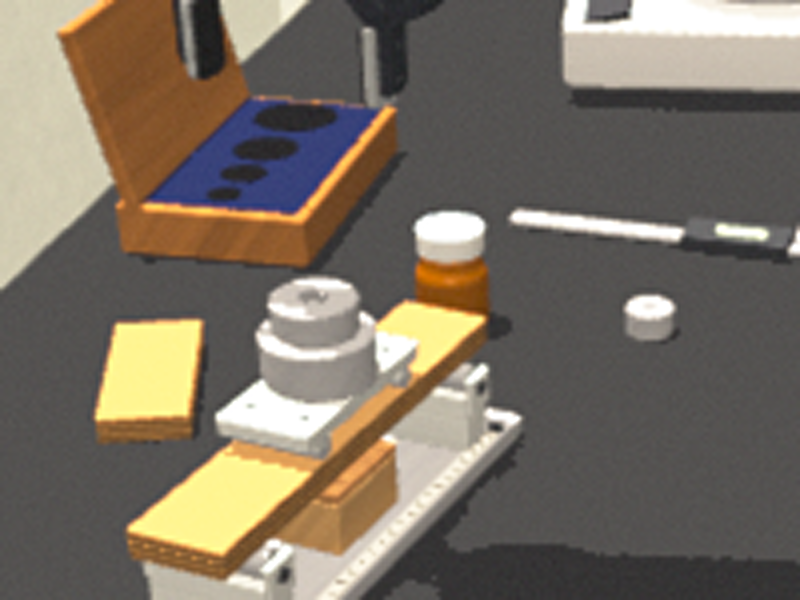

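The whole stack is centred and level, the gripper is clear, and the unused items are in place, so I'm handing it in.

```bash
python3 -c "
from station import ticket
print(ticket.sign_off())"
```

```text
the job is handed in; nothing more can be done
None
```

The bending test is set up and handed in at about 43 s on the robot's clock. The sign-off itself gives no verdict. I placed the catch block, strip, saddle, large weight and medium weight in that order, then released everything and lifted the gripper clear.

- **Final check (side camera):** catch block, strip, saddle and both weights were each within about 2 mm of the rig's centre and in line with it. Heights read 1–2 mm low, as that camera had read throughout, and match parts stacked flat.
- **Earlier readings:** the catch block's width and the large weight's outline were partly hidden in the last picture. Their centring relies on measurements taken just after each was placed.
- **Failed grasp:** my first grasp of the medium weight was too high and the fingers closed above it. It pressed on the weight lightly (about 16 N at the wrist) but did not move it, and the second grasp held.
- **Unused items:** the jar and caliper were found within 2 px of where they started. The network missed the smallest weight in the last picture, but it is visible there in its original spot.

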